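# Refit the sprung roller and send the carrier on

### The arm

A 7-joint arm with a two-finger parallel gripper is mounted at the origin on the work surface. World frame = base frame: x ahead of the robot, y to its left, z up, the work surface at z = 0. Lengths are in m, angles in rad, forces in N, time in s.
With the tool pointing down it reaches from about 0.4 to 0.75 m from the base axis. Payload 19.5 kg.
Tool frame: the origin (TCP) lies at the very end of the fingers, on their centre line; the grasp point (between the pads) lies 19 mm behind it (bot.grip_point_offset is the distance from the TCP to the grasp point, in m); z points along the fingers, y is the line along which they close (so a half turn about z gives the same grasp; the last joint's range is limited). The gripper opens to 85 mm and grips with 20 to 120 N. Pads are 22 mm wide; open, the fingers measure 114 mm over their backs; the gripper's body (76 mm by 85 mm) begins 54 mm behind the grasp point. The pads swing forward as they close: fully open they stand 13 mm farther back than shut.
Start: joints at [-1.231, 0.707, -0.028, 1.485, 0.022, 0.951, -0.075], TCP at [0.214, 0.534, 0.231] pointing down, gripper open.
Joint ranges: [-2.71, 2.71], [-0.32, 2.16], [-1.57, 1.52], [0, 2.45], [-1.46, 4.6], [0, 2.02], [-2.83, 2.83]. Speed limits (rad/s): [1.89, 1.89, 2.57, 2.57, 3.01, 3.01, 3.01].

### API

Orientations are given as a unit quaternion [x, y, z, w].
In Python, from plant import bot, camera, camera_model, look_for, mark_of gives the robot as it stands. The module is installed in compiled form; this text tells all that it offers.
- The arm moves only by the tool jog_arm, never from a script. Its argument "series" is a list of rows, each a list of 7 numbers: the shift along the tool's x, y, z normalised to -1 to 1, where 1 is 0.6 m, then the turn, a rotation vector about the tool's x, y, z normalised to -1 to 1, where 1 is 90 degrees, then the gripper command: -1 is shut, 1 is fully open, values between are in proportion. A call has 1 to 10 rows; each row is the pose to reach, as a shift and turn from the pose commanded when the call began, along the tool's axes at that moment; what a row does not reach only later rows make up. A row lasts 1/8 s, in which the tool goes at most 62.5 mm and 10.7 degrees, less where a joint would pass 70% of its speed; a pose out of reach is approached as far as the arm can. A call with a number of a shift or a turn outside -1 to 1 is refused whole. A call with a gripper value outside its range is refused whole. The fingers move at their own pace and stop on an object; the grip force is fixed at half the most. Time passes only in rows, so rows that repeat a pose let the fingers close. It gives the time, the measured TCP pose, the force, the opening and the grip force at its end, in the units of the state.
- bot.state(): the state, without advancing time (a new reading comes with each control period).
- camera(name): name is "side" or "top"; returns (picture, depth): 480x640x3 uint8, red, green, blue; 480x640 float32, m along the optical axis (not along the pixel's ray), 0 where there is no reading.
- camera_model(name): a dict with "vfov" (degrees; the focal length in pixels is half the picture's height over the tangent of half this angle, whatever the lens; pixels are square), "cx", "cy" (the principal point, pixels), "R" (3x3) and "t" (3): a world point X has camera coordinates R X + t. Camera axes: x right, y down, z forward; pixel columns grow to the right and rows downward; lengths in m; the calibration is good to about 2 mm. A picture is of the moment at which its call begins. camera_model takes no time and is no camera call.
- bot.hand_in(): hands the job in; it is judged then, once.
Trained networks look in the newest picture that a camera, given by its name, has taken for a name from the list of things; names that differ only in an ending like _2 or _b are one class to them, and where a whole thing is asked for, a point or a joint stands for the part that bears it (a point fixed in the world has none). Each returns a list of dicts, best first, with "conf" (0 to 1); they miss things now and then, are a little off and sometimes report something else, mostly with a low value. They report only what shows in the picture. A call takes as long as a camera call.
- look_for(camera, name): "rect" ([centre column, centre row, width, height] in pixels, round what is visible of it).
- mark_of(camera, name): "pixel" ([column, row] in pixels: a listed point, or the origin of a listed thing).
The state is a dict: "t": time; "q": joint angles; "joint_vel": joint speeds; "joint_torque": joint torques, N m; "position": TCP position; "tcp_rot": TCP orientation; "force": force on the tool from outside, world axes, zero at the start; "moment": the same for the moment, N m; "gripper_width": finger opening in m; "grasp_force": force on a finger pad.
Only numpy, scipy, OpenCV 4.12 (cv2) and the standard library are available. Lean on these libraries where they do the work, as an engineer would, in place of code of your own. Each camera call takes 0.05 s, during which the arm holds its last target. There are 200 camera calls.

### The job

One roller is out of the roller track: put the loose one back into the empty bay by squeezing its sprung pin so that it goes down between the rails, and let both pins out into their holes. Then roll the waiting carrier along the track, over the new roller and right up to the end stop, without lifting it off the rollers, and let go of it. Leave everything else on the bench where it is.

Things in the scene. Friction and masses are not known exactly. Their poses are not given: they have to be found in the camera images.
- bay_center (a point): Middle of the roller track's empty bay, on the line through its two pin holes, 62 mm above the bench. x: across the track along the hole line, away from the robot; y: along the track towards the waiting carrier; z up. Neighbouring rollers (30 mm across, tops 13 mm above the hole line) lie at y = -85, +85 mm and on at 85 mm pitch. Below the bay is only the bench. The track is fixed.
- hole_near (a point): Mouth centre of the pin hole in the nearer rail, 80 mm from bay_center towards -x; axes as bay_center. Round blind hole, 12 mm across, 8 mm deep, opening towards +x. The rail is an aluminium bar along y, 14 mm thick, its inner face flat and upright, its top 19 mm above the hole's centre.
- hole_far (a point): The same in the further rail, 80 mm from bay_center towards +x; it opens towards -x. The rails' inner faces are thus 160 mm apart and the bottoms of the two holes 176 mm.
- roller_center (a point): Centre of the loose steel roller that lies on the bench: barrel 30 mm across, 130 mm long, a round-ended pin 8 mm across at each end. x runs along it from the sprung pin to the fixed pin (y, z turn as it rolls). Fixed pin (+x): dark hexagonal nut beside the barrel, tip 88 mm from the centre. Sprung pin (-x): plain, tip 90 mm from the centre when free.
- roller: The same roller; its origin and axes are those of roller_center. About 220 g. It fits either way round: with the fixed end raised, put the sprung pin into a hole, push it in, lower the fixed end, ease it out. Seated, each pin reaches 8 mm into its hole and rests on the hole's lower side, so that the roller's centre is about 2 mm below bay_center.
- sprung_pin (a joint): How far the sprung pin is pushed into the roller, in m: 0 free, 0.017 fully in, about 0.002 when the roller is seated. It takes 3 N to start and 0.45 N more per mm (9 N at 13 mm).
- carrier_grip (a point): Centre of the carrier's handle: a round aluminium cross bar 16 mm thick, 68 mm long between two posts, along the carrier's x, 127 mm above the bench and 32 mm clear above the carrier's plate. y: along the track, away from the end stop; z up. The handle is 55 mm behind the carrier's centre (towards +y).
- carrier: The carrier, origin under its centre, axes as carrier_grip: black plate 148 mm across (x), 200 mm along (y), 12 mm thick, riding on the rollers between the rails (6 mm room each side), with an aluminium gear case on its front half, top 72 mm above the plate's underside. About 0.7 kg. It waits on the +y side of the empty bay and must go to the -y side.
- stop_face (a point): Middle of the end stop's rubber face, at the track's -y end, looking along +y; axes as bay_center. The front edge of the carrier meets it; the handle's centre is then 155 mm from it along +y, which is 10 mm past bay_center towards -y. The stop plate's top is 115 mm above the bench.
- screwdriver_mid (a point): Blue electric screwdriver, 215 mm long, 42 mm thick, lying on the bench, to be left alone; the point is at its middle.
- spanner_mid (a point): Steel spanner 170 mm long, 8 mm thick, lying flat, to be left alone; the point is at its middle.
- casting_mid (a point): Spare aluminium gear case 62 x 62 x 52 mm standing on the bench, to be left alone; the point is half-way up its middle.

How it is judged:
By the outcome, as a careful person would: the job done as asked, in the order asked, and still so for the second after the job is handed in, with the robot touching nothing.
It also fails if it takes over 58 s, if anything falls off the work surface, if the arm or the gripper's body presses on something with over 40 N, if the wrist force passes 120 N, or if a joint passes its speed limit or range.

## Working session

There is one attempt and no reset: what is moved stays moved. The work goes in short steps, Python scripts to look and compute and a tool call to move; the robot and the scene stay as the last step left them, time stands still between calls to the robot, and variables do not carry over. Pictures are saved under pics/ and viewed, at most 10 in all, crops included, and the job is handed in when it is done.

Besides the shell and the picture viewer there is one more tool, called after "Emit:" by a JSON object that holds its "method" and its "body", one argument or row to a line. jog_arm: Moves the arm, as the interface text tells. Its arguments: {"type":"object","properties":{"series":{"type":"array"}},"required":["series"]}

```bash
mkdir -p pics; cat > h.py <<'E'
import numpy as np, cv2
from plant import bot, camera, camera_model, look_for, mark_of
from scipy.spatial.transform import Rotation as Rn
def cam(n):
    m=camera_model(n); f=240/np.tan(np.radians(m["vfov"])/2)
    return m,f,np.array(m["R"]),np.array(m["t"])
def ray(n,p):
    m,f,R,t=cam(n); d=R.T@np.array([(p[0]-m["cx"])/f,(p[1]-m["cy"])/f,1]); return -R.T@t,d
def at_z(n,p,z):
    o,d=ray(n,p); return o+d*(z-o[2])/d[2]
def at_d(n,p,D):
    o,d=ray(n,p); return o+d*D
def proj(n,X):
    m,f,R,t=cam(n); c=R@np.array(X)+t; return [m["cx"]+f*c[0]/c[2],m["cy"]+f*c[1]/c[2]]
def cloud(n,depth):
    m,f,R,t=cam(n); v,u=np.mgrid[:480,:640]
    c=np.stack([(u-m["cx"])/f*depth,(v-m["cy"])/f*depth,depth],-1); return (c-t)@R
def save(n,pic): cv2.imwrite(f"pics/{n}.png",pic[...,::-1])
E
python3 - <<'E'
from h import *
np.set_printoptions(precision=4,suppress=True)
for n in ["top","side"]:
    p,d=camera(n); save(n+"0",p); np.save(n+"0.npy",d); print(n,cam(n))
    for k in ["bay_center","hole_near","hole_far","roller_center","sprung_pin","carrier_grip","carrier","stop_face","screwdriver_mid","spanner_mid","casting_mid"]:
        r=mark_of(n,k)[:2]
        for a in r:
            u,v=a["pixel"]; D=d[int(np.clip(v,0,479)),int(np.clip(u,0,639))]
            print(k,round(a["conf"],2),np.array([u,v]).round(1),at_d(n,(u,v),D) if D>0 else None)
s=bot.state();print({k:s[k] for k in("t","position","tcp_rot","gripper_width","force")})
E
```

```text
top ({'vfov': 44.44088052068847, 'cx': 316.39637828239916, 'cy': 239.6791451983842, 'R': array([[ 0.0061, -1.    ,  0.0045],
       [-0.9844, -0.0068, -0.176 ],
       [ 0.176 , -0.0034, -0.9844]]), 't': array([0.0286, 0.492 , 1.605 ])}, np.float64(587.5028391009204), array([[ 0.0061, -1.    ,  0.0045],
       [-0.9844, -0.0068, -0.176 ],
       [ 0.176 , -0.0034, -0.9844]]), array([0.0286, 0.492 , 1.605 ]))
hole_near 0.68 [311.8 246.2] [0.4679 0.0444 0.0753]
hole_far 0.78 [314.3 194.3] [ 0.6352  0.0386 -0.0034]
roller_center 0.74 [469.8 240.9] [ 0.4946 -0.404   0.0251]Traceback (most recent call last):
  File "<stdin>", line 6, in <module>
ValueError: it knows: bay_center, carrier, carrier_grip, casting_mid, hole_far, hole_near, roller, roller_center, screwdriver_mid, spanner_mid, stop_face
```

```bash
python3 - <<'E'
from h import *
np.set_printoptions(precision=4,suppress=True)
for n in ["top","side"]:
    p,d=camera(n); save(n+"0",p); np.save(n+"0.npy",d); 
    for k in ["bay_center","hole_near","hole_far","roller_center","carrier_grip","carrier","stop_face","screwdriver_mid","spanner_mid","casting_mid"]:
        r=mark_of(n,k)[:2]
        for a in r:
            u,v=a["pixel"]; D=d[int(np.clip(v,0,479)),int(np.clip(u,0,639))]
            print(k,round(a["conf"],2),np.array([u,v]).round(1),at_d(n,(u,v),D) if D>0 else None)
s=bot.state();print({k:s[k] for k in("t","position","tcp_rot","gripper_width","force")})
E
```

```text
hole_near 0.7 [313.2 247.6] [0.4644 0.0405 0.0729]
hole_far 0.68 [316.6 192.3] [0.6397 0.0319 0.0026]
roller_center 0.96 [471.2 241.1] [ 0.4946 -0.4088  0.022 ]
carrier_grip 0.8 [211.8 206. ] [0.5655 0.3126 0.1331]
carrier 0.71 [231.9 210.3] [0.5654 0.2656 0.0838]
stop_face 0.67 [374.3 220.1] [ 0.5418 -0.1279  0.0778]
screwdriver_mid 0.65 [479.7 188.4] [ 0.6459 -0.4357  0.0356]
casting_mid 0.92 [146.8 257.1] [0.4403 0.5063 0.0365]
casting_mid 0.27 [471.6 241.8] [ 0.4927 -0.41    0.0217]
bay_center 0.56 [341.2 242. ] [0.6209 0.0928 0.0009]
hole_near 0.57 [318.5 256.8] [0.4557 0.0128 0.0784]
hole_near 0.41 [473.7 366.1] [ 0.481  -0.4075  0.028 ]
hole_far 0.76 [360.3 231.6] [0.6353 0.0377 0.0572]
roller_center 0.83 [476.2 370.5] [ 0.4794 -0.4152  0.023 ]
carrier_grip 0.97 [276.2 180.6] [0.5654 0.3054 0.1328]
carrier_grip 0.69 [475.3 370.2] [ 0.48   -0.4132  0.0215]
carrier 0.85 [284.1 202.6] [0.5295 0.2289 0.1073]
carrier 0.75 [205.8 202.4] [0.4249 0.4756 0.043 ]
stop_face 0.64 [385.1 269.6] [ 0.521  -0.1398  0.0929]
screwdriver_mid 0.74 [534.4 333.9] [ 0.6453 -0.4521  0.0345]
spanner_mid 0.9 [390.9 423.2] [ 0.2775 -0.3665  0.0039]
casting_mid 0.97 [204.6 201.2] [0.4213 0.475  0.0489]
{'t': 1.35, 'position': array([0.2142, 0.5336, 0.2313]), 'tcp_rot': array([ 0.1898,  0.9818, -0.0001, -0.    ]), 'gripper_width': 0.08551710101473142, 'force': array([-0.5778, -0.1085,  0.1247])}
```

View pics/top0.png

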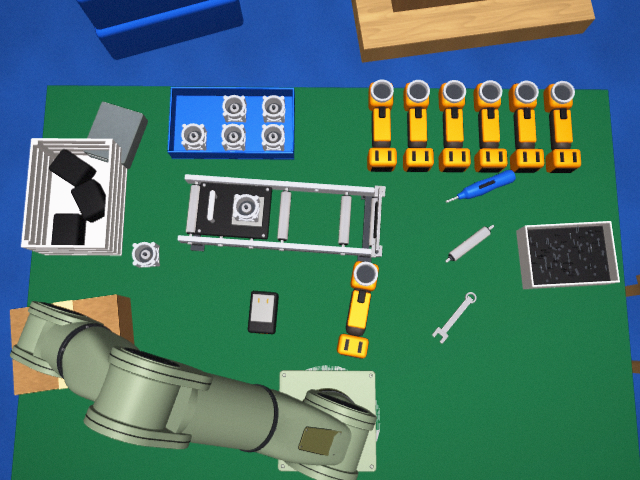

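```bash
python3 -c "
import numpy as np;from h import *
m,f,R,t=cam('side');print(R,t,f,-R.T@t)"
```

```text
[[ 0.72424158 -0.6894785   0.00967097]
 [-0.39549741 -0.42684527 -0.81325575]
 [ 0.56485036  0.58516879 -0.58182606]] [-0.32487197  0.28166284  0.88374526] 455.1375263411852 [-0.15250112 -0.62090593  0.74639177]
```

View pics/side0.png

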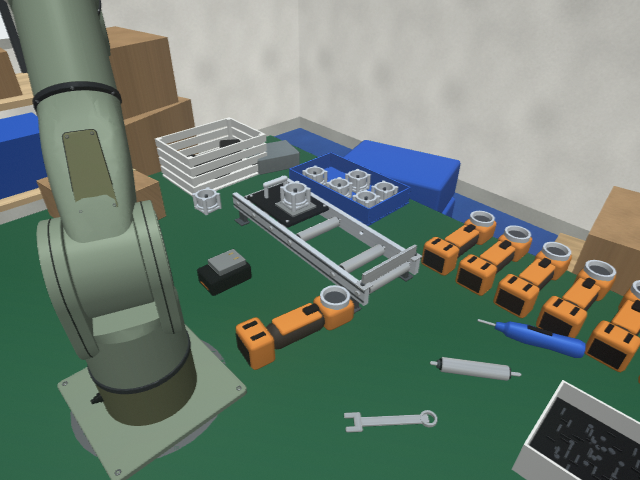

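```bash
python3 - <<'E'
from h import *
np.set_printoptions(precision=4,suppress=True)
t=cv2.imread("pics/top0.png"); s=cv2.imread("pics/side0.png")
a=cv2.resize(t[165:270,175:395],(800,382),interpolation=cv2.INTER_CUBIC)
b=cv2.resize(s[340:400,420:530],(400,218),interpolation=cv2.INTER_CUBIC)
c=cv2.resize(t[215:275,430:510],(290,218),interpolation=cv2.INTER_CUBIC)
o=np.zeros((600,800,3),np.uint8);o[:382]=a;o[382:,:400]=b;o[382:,405:695]=c
cv2.imwrite("pics/crop1.png",o)
C=cloud("top",np.load("top0.npy"))
P=C.reshape(-1,3)
from collections import Counter
m=(abs(P[:,2]-.081)<.008)&(P[:,0]>.42)&(P[:,0]<.7)&(P[:,1]>-.17)&(P[:,1]<.4)
Q=P[m]
# rail direction: iterate
for lo,hi in((.43,.52),(.6,.7)):
    q=Q[(Q[:,0]>lo)&(Q[:,0]<hi)]
    # by y bins, print x min/max/median
    for y0 in np.arange(-.16,.4,.06):
        r=q[(q[:,1]>y0)&(q[:,1]<y0+.06)]
        if len(r)>5: print(lo,round(y0,2),len(r),np.percentile(r[:,0],[2,50,98]),np.median(r[:,2]))
# roller
m=(P[:,2]>.012)&(P[:,2]<.045)&(np.hypot(P[:,0]-.49,P[:,1]+.41)<.11)
q=P[m]; print(len(q),q.mean(0),np.percentile(q[:,2],[5,50,95,99]))
u,sv,vt=np.linalg.svd((q-q.mean(0))[:,:2],full_matrices=0);print(vt[0],sv)
s=(q-q.mean(0))[:,:2]@vt[0];print(np.percentile(s,[0,2,98,100]))
E
```

```text
0.43 -0.16 142 [0.443  0.4583 0.5103] 0.08234785047267923
0.43 -0.1 158 [0.45   0.4602 0.516 ] 0.0780079102428498
0.43 -0.04 125 [0.4536 0.4624 0.5097] 0.0799992621210479
0.43 0.02 121 [0.4572 0.4649 0.473 ] 0.07970129339777629
0.43 0.08 151 [0.4618 0.4723 0.5128] 0.07795537970401932
0.43 0.14 250 [0.4653 0.4885 0.5183] 0.08212245955343195
0.43 0.2 320 [0.4703 0.4957 0.5186] 0.08323370707970304
0.43 0.26 280 [0.4737 0.4968 0.5185] 0.08256146707806822
0.43 0.32 233 [0.4773 0.493  0.5187] 0.08119850550116274
0.43 0.38 45 [0.4808 0.4882 0.5168] 0.0795467327486068
0.6 -0.16 133 [0.6041 0.627  0.6381] 0.08231519647773602
0.6 -0.1 125 [0.6049 0.6304 0.6403] 0.07948803224393866
0.6 -0.04 107 [0.6267 0.635  0.643 ] 0.08003930530374544
0.6 0.02 114 [0.631  0.6393 0.6484] 0.07958245400507652
0.6 0.08 145 [0.6011 0.6413 0.6517] 0.07912970454866392
0.6 0.14 250 [0.601  0.6324 0.6548] 0.08236809330411636
0.6 0.2 280 [0.6114 0.6327 0.6586] 0.0827897102468113
0.6 0.26 354 [0.6009 0.6325 0.6619] 0.08311384161014701
0.6 0.32 308 [0.6023 0.6372 0.6667] 0.0818616454791769
0.6 0.38 46 [0.6045 0.6602 0.6688] 0.07942296057008393
515 [ 0.488  -0.4025  0.0245] [0.0156 0.0247 0.0323 0.0348]
[-0.595   0.8037] [0.979  0.2172]
[-0.0913 -0.0762  0.0726  0.0825]
```

View pics/crop1.png

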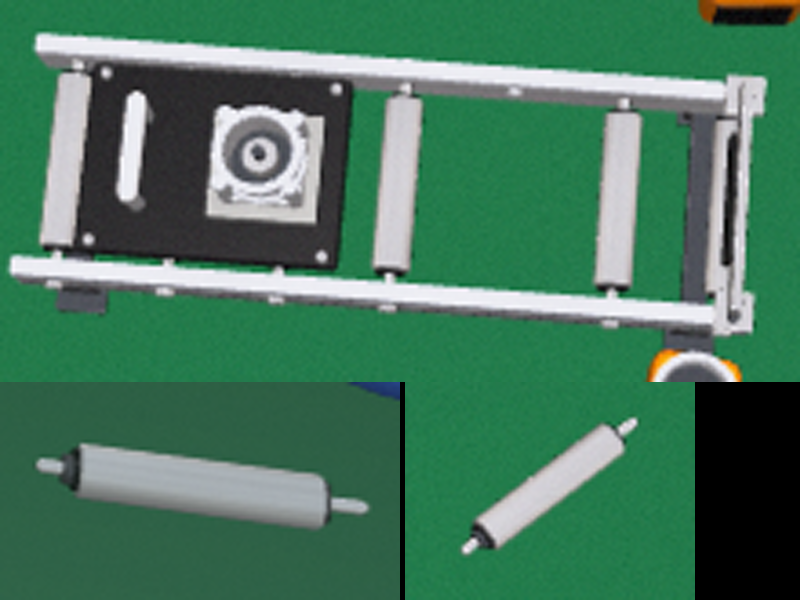

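```bash
cat >> h.py <<'E'
def rect(n,img,o,yaw,z,us,vs):
    U,V=np.meshgrid(us,vs); c,s=np.cos(yaw),np.sin(yaw)
    X=np.stack([o[0]+c*U-s*V,o[1]+s*U+c*V,np.full_like(U,z)],-1)
    m,f,R,t=cam(n); k=X@R.T+t
    return cv2.remap(img,(m["cx"]+f*k[...,0]/k[...,2]).astype(np.float32),(m["cy"]+f*k[...,1]/k[...,2]).astype(np.float32),cv2.INTER_CUBIC)
E
python3 - <<'E'
from h import *
np.set_printoptions(precision=4,suppress=True,linewidth=150)
def peaks(p,x):
    g=np.gradient(p,x); i=[k for k in range(2,len(g)-2) if abs(g[k])==abs(g[k-2:k+3]).max() and abs(g[k])>.25*abs(g).max()]
    out=[]
    for k in i:
        w=abs(g[k-2:k+3]); out.append((round(1e3*(x[k-2:k+3]*w).sum()/w.sum(),1),round(g[k]/1e3,1)))
    return out
o=np.array([.553,.035])
for n in["top","side"]:
    img=cv2.imread(f"pics/{n}0.png").astype(np.float32); sat=img[...,2]  # red: low on green
    us=np.arange(-.12,.12,.001); vs=np.arange(-.06,.06,.001)
    best=max((np.abs(np.gradient(rect(n,sat,o,y,.081,us,vs).mean(0))).max(),y) for y in np.arange(-.11,-.03,.002))
    print(n,best)
    yaw=-.0715
    print(" u edges z=.081",peaks(rect(n,sat,o,yaw,.081,us,vs).mean(0),us))
    for z in(.075,.062):
      for ur in((-.055,-.005),(.005,.055)):
        v2=np.arange(-.13,.13,.001); print(" v z",z,ur,peaks(rect(n,sat,o,yaw,z,np.arange(*ur,.001),v2).mean(1),v2))
    # stop, handle
o0,d=ray("top",(0,0));print(o0)
# roller rectified at z=.03 and .015
for n in["top","side"]:
    img=cv2.imread(f"pics/{n}0.png").astype(np.float32)[...,2]
    r0=np.array([.49,-.405]); us=np.arange(-.12,.12,.001); vs=np.arange(-.04,.04,.001)
    for z in(.015,):
        I=rect(n,img,r0,np.arctan2(.8037,-.595),z,us,vs); m=(I>100).astype(np.uint8)
        k,lab,st,ce=cv2.connectedComponentsWithStats(m); j=1+st[1:,4].argmax()
        vv,uu=np.nonzero(lab==j); 
        col=[(us[a]*1e3,vs[vv[uu==a]].min()*1e3,vs[vv[uu==a]].max()*1e3) for a in range(uu.min(),uu.max()+1,6)]
        print(n,us[uu.min()],us[uu.max()],"\n",np.array(col).round(0).T)
E
```

```text
top (np.float32(55.137318), np.float64(-0.06399999999999996))
 u edges z=.081 [(np.float64(-95.2), np.float32(32.3)), (np.float64(-81.0), np.float32(-54.7)), (np.float64(66.8), np.float32(18.6)), (np.float64(78.2), np.float32(24.3)), (np.float64(92.9), np.float32(-53.8))]
 v z 0.075 (-0.055, -0.005) [(np.float64(-95.2), np.float32(42.9)), (np.float64(-67.2), np.float32(-37.8)), (np.float64(73.1), np.float32(39.2)), (np.float64(101.1), np.float32(-41.0))]
 v z 0.075 (0.005, 0.055) [(np.float64(-94.9), np.float32(44.1)), (np.float64(-67.0), np.float32(-34.3)), (np.float64(73.3), np.float32(42.5)), (np.float64(101.2), np.float32(-37.5))]
 v z 0.062 (-0.055, -0.005) [(np.float64(-95.9), np.float32(43.0)), (np.float64(-67.9), np.float32(-38.5)), (np.float64(74.0), np.float32(39.7)), (np.float64(102.1), np.float32(-41.2))]
 v z 0.062 (0.005, 0.055) [(np.float64(-95.7), np.float32(42.4)), (np.float64(-67.8), np.float32(-33.6)), (np.float64(74.1), np.float32(43.1)), (np.float64(102.2), np.float32(-37.2))]
side (np.float32(33.434517), np.float64(-0.06199999999999996))
 u edges z=.081 [(np.flo
[... 1223 characters left out ...]
 31.  37.  43.  49.  55.  61.]
 [ -3.  -4.  -5.  -2. -14. -14. -14. -14. -14. -14. -14. -14. -14. -14. -14. -14. -14. -14. -13. -14. -14. -13. -14. -13. -13. -14.]
 [  1.   3.   4.   3.  13.  14.  14.  14.  14.  14.  14.  14.  14.  14.  14.  15.  14.  15.  14.  14.  15.  14.  15.  15.  15.  15.]]
side -0.06999999999999995 0.06400000000000017 
 [[-70. -64. -58. -52. -46. -40. -34. -28. -22. -16. -10.  -4.   2.   8.  14.  20.  26.  32.  38.  44.  50.  56.  62.]
 [-13. -18. -17. -17. -17. -17. -17. -17. -17. -17. -17. -17. -17. -17. -17. -16. -17. -17. -16. -17. -16. -17. -16.]
 [ -4.  17.  19.  20.  19.  20.  20.  20.  20.  20.  20.  20.  20.  21.  20.  20.  20.  20.  21.  20.  21.  20.  21.]]
```

```bash
cat >> h.py <<'E'
import json,os
def down(a_deg,tilt_deg=0):
    """tool down, tool x at yaw a; then tilt about tool y (raises +x end)"""
    a=np.radians(a_deg); c,s=np.cos(a),np.sin(a)
    return Rn.from_matrix(np.array([[c,s,0],[s,-c,0],[0,0,-1.]]))*Rn.from_euler("y",tilt_deg,degrees=True)
def cmd():
    if os.path.exists("cmd.json"):
        j=json.load(open("cmd.json")); return np.array(j[0]),Rn.from_quat(j[1])
    s=bot.state(); return np.array(s["position"]),Rn.from_quat(s["tcp_rot"])
def plan(wps,start=None):
    p0,R0=start or cmd(); 
    for p,R,g in wps:
        d=R0.inv().apply(np.array(p)-p0)/.6; w=(R0.inv()*R).as_rotvec()/(np.pi/2)
        row=[round(float(x),4) for x in [*d,*w,g]]; print(row, "dist mm %.0f deg %.1f"%(600*np.linalg.norm(d),90*np.linalg.norm(w)))
    p=p0+R0.apply(np.array(row[:3])*.6); R=R0*Rn.from_rotvec(np.array(row[3:6])*np.pi/2)
    json.dump([p.tolist(),R.as_quat().tolist()],open("cmd.json","w"))
E
python3 - <<'E'
from h import *
img=cv2.imread("pics/top0.png").astype(np.float32)[...,2]
o=np.array([.553,.035]); us=np.arange(-.1,-.07,.0005)
for n in("top","side"):
  img=cv2.imread(f"pics/{n}0.png").astype(np.float32)[...,2]
  for us in(np.arange(-.09,-.07,.0005),np.arange(.084,.1,.0005)):
    r=[]
    vv=np.arange(-.10,.3,.02)
    for v in vv:
        p=rect(n,img,o,-.065,.081,us,np.arange(v-.01,v+.01,.001)).mean(0); g=np.clip(-np.gradient(p),0,None)**2; r.append((g*us).sum()/g.sum())
    k=np.polyfit(vv,r,1); res=np.array(r)-np.polyval(k,vv); ok=abs(res)<.001; k=np.polyfit(vv[ok],np.array(r)[ok],1); print(n,k,ok.sum(),"yaw",-.065-k[0])
plan([((.5,0,.28),down(140),1)]*1)
E
```

```text
top [ 9.52261679e-05 -8.08920361e-02] 20 yaw -0.06509522616787719
top [-0.00015246  0.09290533] 20 yaw -0.06484753956360846
side [ 0.00117934 -0.08320341] 19 yaw -0.0661793358092297
side [-0.00049951  0.09052953] 14 yaw -0.06450049352569032
[-0.7733, -0.6478, -0.0811, -0.0001, 0.0, 0.2014, 1.0] dist mm 607 deg 18.1
```

Emit:
{"method": "jog_arm", "body": {
  "series": [
    [-0.7733,-0.6478,-0.0811,0,0,0.2014,1],
    [-0.7733,-0.6478,-0.0811,0,0,0.2014,1],
    [-0.7733,-0.6478,-0.0811,0,0,0.2014,1],
    [-0.7733,-0.6478,-0.0811,0,0,0.2014,1],
    [-0.7733,-0.6478,-0.0811,0,0,0.2014,1],
    [-0.7733,-0.6478,-0.0811,0,0,0.2014,1],
    [-0.7733,-0.6478,-0.0811,0,0,0.2014,1],
    [-0.7733,-0.6478,-0.0811,0,0,0.2014,1],
    [-0.7733,-0.6478,-0.0811,0,0,0.2014,1],
    [-0.7733,-0.6478,-0.0811,0,0,0.2014,1]
  ]
}}

```text
t: 2.6
position: [0.5008, -0.0027, 0.2803]
tcp_rot: [0.343, 0.939, -0.0, 0.0]
force: [0.5, 0.7, 0.4]
gripper_width: 0.0853
grasp_force: 0.0
```

```bash
python3 - <<'E'
from h import *
s=bot.state();p,R=cmd();print(s["position"],p,(R.inv()*Rn.from_quat(s["tcp_rot"])).as_rotvec(),s["q"])
plan([((.49,-.405,.12),down(127),1)])
E
```

```text
[ 0.50078936 -0.00267064  0.28025233] [ 4.99974053e-01 -1.23463371e-05  2.79984640e-01] [-1.08349979e-05 -6.05729370e-04  1.86060484e-03] [-5.86595362e-02  5.35648319e-01 -1.77691085e-04  1.66846651e+00
  6.20384142e-04  9.36997703e-01  8.11576875e-01]
[-0.4212, -0.5277, 0.2666, 0.0, 0.0, 0.1444, 1.0] dist mm 436 deg 13.0
```

Emit:
{"method": "jog_arm", "body": {
  "series": [
    [-0.4212,-0.5277,0.2666,0,0,0.1444,1],
    [-0.4212,-0.5277,0.2666,0,0,0.1444,1],
    [-0.4212,-0.5277,0.2666,0,0,0.1444,1],
    [-0.4212,-0.5277,0.2666,0,0,0.1444,1],
    [-0.4212,-0.5277,0.2666,0,0,0.1444,1],
    [-0.4212,-0.5277,0.2666,0,0,0.1444,1],
    [-0.4212,-0.5277,0.2666,0,0,0.1444,1],
    [-0.4212,-0.5277,0.2666,0,0,0.1444,1],
    [-0.4212,-0.5277,0.2666,0,0,0.1444,1]
  ]
}}

```text
t: 3.72
position: [0.4902, -0.4044, 0.12]
tcp_rot: [0.446, 0.895, 0.0, -0.0]
force: [0.8, 0.7, 0.7]
gripper_width: 0.0856
grasp_force: 0.0
```

```bash
python3 - <<'E'
from h import *
s=bot.state();p,R=cmd();print(s["position"],p,(R.inv()*Rn.from_quat(s["tcp_rot"])).as_rotvec(),s["q"])
a,_=camera("side");b,_=camera("top")
o=np.zeros((480,800,3),np.uint8);o[:,:400]=cv2.resize(a[240:480,380:580],(400,480));o[:,400:]=cv2.resize(b[160:340,400:550],(400,480));save("pre",o)
plan([((.49,-.405,.04),down(127),1),((.49,-.405,.002),down(127),1)])
E
```

```text
[ 0.49022915 -0.4044034   0.12002793] [ 0.49003539 -0.40500195  0.12002381] [-0.00040003  0.00037176 -0.0002841 ] [ 0.64368986  0.93396914 -0.00889711  1.36739763  0.0089183   0.84048253
  1.2785263 ]
[0.0, -0.0, 0.1334, 0.0, 0.0, 0.0, 1.0] dist mm 80 deg 0.0
[0.0, -0.0001, 0.1967, 0.0, 0.0, 0.0, 1.0] dist mm 118 deg 0.0
```

View pics/pre.png

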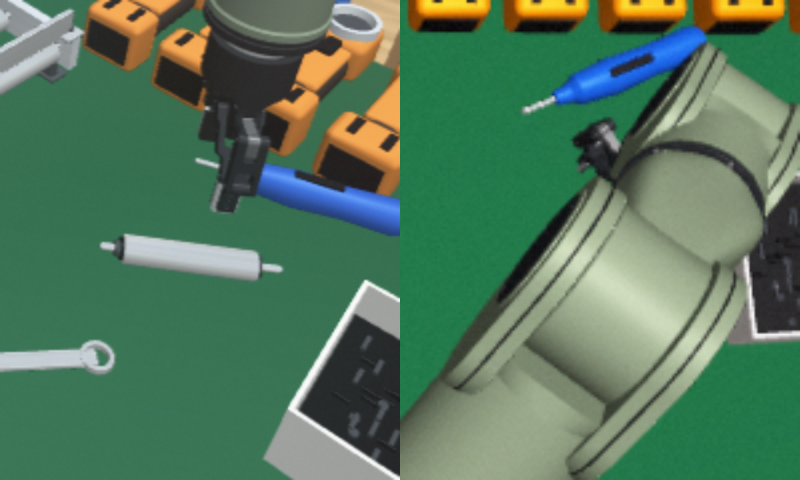

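Emit:
{"method": "jog_arm", "body": {
  "series": [
    [0,0,0.1,0,0,0,1],
    [0,0,0.18,0,0,0,1],
    [0,0,0.1967,0,0,0,1],
    [0,0,0.1967,0,0,0,1],
    [0,0,0.1967,0,0,0,-1],
    [0,0,0.1967,0,0,0,-1],
    [0,0,0.1967,0,0,0,-1],
    [0,0,0.1967,0,0,0,-1],
    [0,0,0.1967,0,0,0,-1],
    [0,0,0.1967,0,0,0,-1]
  ]
}}

```text
t: 5.08
position: [0.4902, -0.4052, 0.0029]
tcp_rot: [0.446, 0.895, -0.0, 0.0]
force: [-2.0, 1.0, 11.4]
gripper_width: 0.028
grasp_force: 58.4
```

```bash
cat >> h.py <<'E'
YAW=-.065; BC=np.array([.5511,.0381,.062]); A=176.28; OFF=np.array([0,0,-.012])
def bay(u,v,w):  # mm offsets from bay centre -> world
    c,s=np.cos(YAW),np.sin(YAW); return BC+1e-3*np.array([c*u-s*v,s*u+c*v,w])
def tob(X):
    c,s=np.cos(YAW),np.sin(YAW); d=(np.array(X)-BC)*1e3; return np.array([c*d[0]+s*d[1],-s*d[0]+c*d[1],d[2]])
def hold(u,v,w,tilt,da=0):  # TCP pose so that roller centre at bay offset
    R=down(A+da,tilt); return bay(u,v,w)-R.apply(OFF),R
E
python3 - <<'E'
from h import *
R=down(127)
plan([((.49,-.405,.2),R,-1),(*hold(-20,0,130,12),-1)])
E
```

```text
[0.0, 0.0001, -0.33, 0.0, 0.0, 0.0, -1.0] dist mm 198 deg 0.0
[0.553, 0.4974, -0.2971, 0.0573, 0.125, -0.5455, -1.0] dist mm 481 deg 50.6
```

Emit:
{"method": "jog_arm", "body": {
  "series": [
    [0,0,-0.06,0,0,0,-1],
    [0,0,-0.16,0,0,0,-1],
    [0,0,-0.26,0,0,0,-1],
    [0,0,-0.33,0,0,0,-1],
    [0,0,-0.33,0,0,0,-1]
  ]
}}

```text
t: 5.7
position: [0.4908, -0.4056, 0.2031]
tcp_rot: [0.446, 0.895, -0.001, 0.002]
force: [0.5, 0.7, -3.4]
gripper_width: 0.0281
grasp_force: 60.6
```

```bash
python3 - <<'E'
from h import *
s=bot.state();print(s["position"],s["force"],s["moment"],s["gripper_width"])
plan([(*hold(-20,0,130,12),-1)],((np.array([.49,-.405,.2])+0,down(127))))
E
```

```text
[ 0.49077273 -0.40561767  0.20307808] [ 0.53038739  0.73864515 -3.41604829] [ 0.01746888 -0.00185202  0.04178662] 0.028079165132117025
[0.553, 0.4974, 0.0329, 0.0573, 0.125, -0.5455, -1.0] dist mm 447 deg 50.6
```

Emit:
{"method": "jog_arm", "body": {
  "series": [
    [0.553,0.4974,0.0329,0.0573,0.125,-0.5455,-1],
    [0.553,0.4974,0.0329,0.0573,0.125,-0.5455,-1],
    [0.553,0.4974,0.0329,0.0573,0.125,-0.5455,-1],
    [0.553,0.4974,0.0329,0.0573,0.125,-0.5455,-1],
    [0.553,0.4974,0.0329,0.0573,0.125,-0.5455,-1],
    [0.553,0.4974,0.0329,0.0573,0.125,-0.5455,-1],
    [0.553,0.4974,0.0329,0.0573,0.125,-0.5455,-1],
    [0.553,0.4974,0.0329,0.0573,0.125,-0.5455,-1],
    [0.553,0.4974,0.0329,0.0573,0.125,-0.5455,-1],
    [0.553,0.4974,0.0329,0.0573,0.125,-0.5455,-1]
  ]
}}

```text
t: 6.95
position: [0.5286, 0.038, 0.18]
tcp_rot: [0.033, 0.994, 0.003, -0.105]
force: [0.4, -0.2, -3.0]
gripper_width: 0.0279
grasp_force: 60.5
```

```bash
python3 - <<'E'
from h import *
np.set_printoptions(precision=4,suppress=True)
s=bot.state();p,R=cmd();print(s["position"],p,(R.inv()*Rn.from_quat(s["tcp_rot"])).as_rotvec(),s["q"])
C=np.array(s["position"])+Rn.from_quat(s["tcp_rot"]).apply(OFF); ax=Rn.from_quat(s["tcp_rot"]).apply([1,0,0]); print("centre",tob(C))
for n in("side","top"):
    b,d=camera(n); save(n+"1",b); np.save(n+"1.npy",d); print(n,[ (x["pixel"],x["conf"]) for x in mark_of(n,"roller_center")[:2]],proj(n,C),"tips",proj(n,C+.088*ax),proj(n,C-.09*ax), "hole",proj(n,bay(80,0,0)),proj(n,bay(-80,0,0)))
a=cv2.imread("pics/side1.png");b=cv2.imread("pics/top1.png")
o=np.hstack([cv2.resize(a[170:320,260:420],(400,375),interpolation=2),cv2.resize(b[140:290,240:400],(400,375),interpolation=2)]);cv2.imwrite("pics/mid1.png",o)
E
```

```text
[0.5286 0.038  0.18  ] [0.5287 0.0396 0.1803] [0.0005 0.0005 0.002 ] [-0.0099  0.8085 -0.2076  1.4848  0.116   1.068   1.2675]
centre [-19.9716  -1.5761 129.6867]
side [([335.5, 203.8], 0.9)] [np.float64(334.48321766827337), np.float64(201.75087249027925)] tips [np.float64(306.35743734288366), np.float64(206.77916068096778)] [np.float64(360.428212469501), np.float64(197.11246212593747)] hole [np.float64(360.62986812775273), np.float64(231.48105682994915)] [np.float64(314.5898319873944), np.float64(254.048794660795)]
top [] [np.float64(314.3948936119181), np.float64(214.49265163980908)] tips [np.float64(311.881882243256), np.float64(246.26323510613915)] [np.float64(316.8532661508896), np.float64(183.41283603901127)] hole [np.float64(316.3260401678659), np.float64(189.91914240765902)] [np.float64(312.2179205875699), np.float64(245.79211242465792)]
```

View pics/mid1.png

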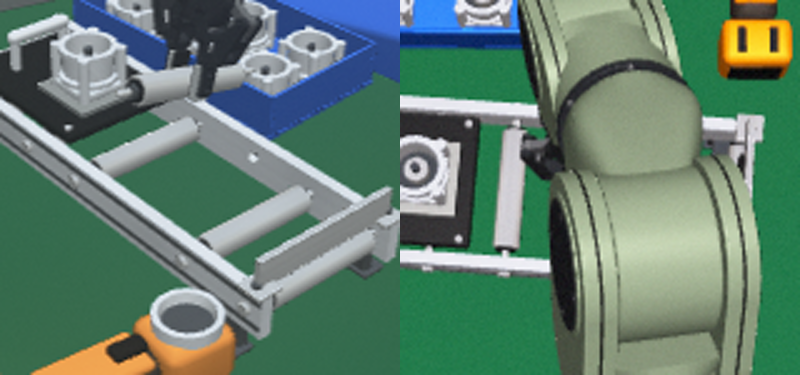

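```bash
cat >> h.py <<'E'
def tip(ut,vt,wt,tilt,comp=0,da=0): # pose with sprung tip at bay offset
    L=90-comp; a=np.radians(tilt); return hold(ut-L*np.cos(a),vt,wt+L*np.sin(a),tilt,da)
E
python3 - <<'E'
from h import *
plan([(*tip(70,0,60,16),-1),(*tip(70,0,0,16),-1)])
E
```

```text
[-0.0199, -0.0001, 0.0724, 0.0, 0.0445, 0.0, -1.0] dist mm 45 deg 4.0
[-0.0407, -0.0001, 0.1702, 0.0, 0.0445, 0.0, -1.0] dist mm 105 deg 4.0
```

Emit:
{"method": "jog_arm", "body": {
  "series": [
    [-0.0199,0,0.0724,0,0.0445,0,-1],
    [-0.03,0,0.12,0,0.0445,0,-1],
    [-0.0375,0,0.155,0,0.0445,0,-1],
    [-0.0407,0,0.1702,0,0.0445,0,-1],
    [-0.0407,0,0.1702,0,0.0445,0,-1],
    [-0.0407,0,0.1702,0,0.0445,0,-1]
  ]
}}

```text
t: 7.9
position: [0.5317, 0.0394, 0.0761]
tcp_rot: [0.032, 0.99, 0.005, -0.139]
force: [-0.3, 0.5, -3.4]
gripper_width: 0.0279
grasp_force: 60.5
```

```bash
cat > look.py <<'E'
from h import *
import sys
np.set_printoptions(precision=4,suppress=True)
s=bot.state();p,R=cmd();Rt=Rn.from_quat(s["tcp_rot"]);print(s["t"],s["position"],p,(R.inv()*Rt).as_rotvec(),"F",s["force"],"M",s["moment"])
C=np.array(s["position"])+Rt.apply(OFF); ax=Rt.apply([1,0,0]); print("centre",tob(C),"stip",tob(C-.09*ax))
b,d=camera("side"); save("side"+sys.argv[1],b)
x0,y0=320,195;a=b[y0:y0+75,x0:x0+100]
save("z"+sys.argv[1],cv2.resize(a,(800,600),interpolation=cv2.INTER_CUBIC))
P=lambda X:(np.array(proj("side",X))-[x0,y0])*8
print("crop px: centre",P(C),"stip",P(C-.09*ax),"hole",P(bay(80,0,0)))
E
python3 look.py 2
```

```text
7.9 [0.5317 0.0394 0.0761] [0.5313 0.0394 0.0753] [-0.0001 -0.0012  0.0001] F [-0.2683  0.4703 -3.3985] M [ 0.011  -0.425   0.0312]
centre [-16.1032   0.0318  25.6627] stip [70.4391  0.0277  0.9558]
crop px: centre [112.31   331.6269] stip [304.5687 299.537 ] hole [325.0389 291.8485]
```

View pics/z2.png

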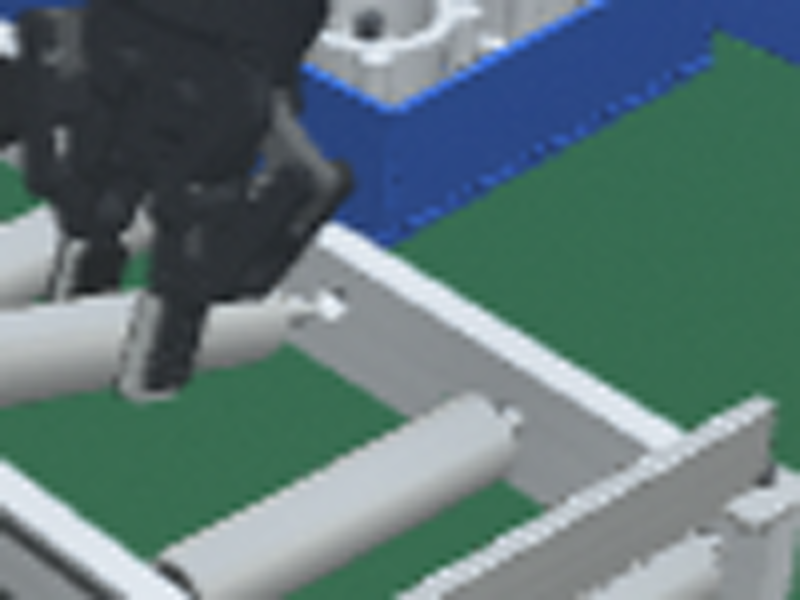

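```bash
python3 - <<'E'
from h import *
o=[]
for n in("side0","side2"):
    a=cv2.imread(f"pics/{n}.png")[220:250,345:370]; a=cv2.resize(a,(400,480),interpolation=cv2.INTER_CUBIC); o.append(a)
cv2.imwrite("pics/cmp.png",np.hstack(o))
E
```

```text
(no output)
```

View pics/cmp.png

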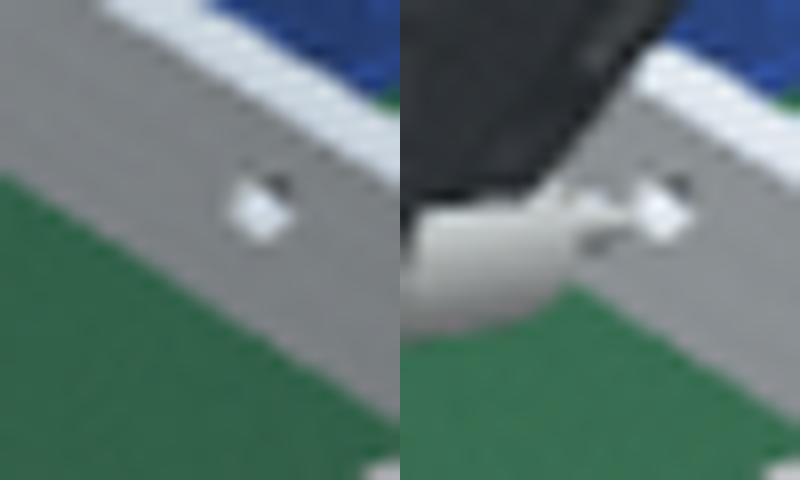

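```bash
python3 - <<'E'
from h import *
plan([(*tip(77,0,0,16),-1),(*tip(82,0,-.3,15.5),-1),(*tip(86,0,-.5,15),-1)])
E
```

```text
[-0.0112, 0.0, -0.0032, 0.0, -0.0, 0.0, -1.0] dist mm 7 deg 0.0
[-0.0196, 0.0, -0.0037, 0.0, -0.0056, 0.0, -1.0] dist mm 12 deg 0.5
[-0.0263, 0.0, -0.0039, 0.0, -0.0112, 0.0, -1.0] dist mm 16 deg 1.0
```

Emit:
{"method": "jog_arm", "body": {
  "series": [
    [-0.0112,0,-0.0032,0,0,0,-1],
    [-0.0196,0,-0.0037,0,-0.0056,0,-1],
    [-0.0263,0,-0.0039,0,-0.0112,0,-1],
    [-0.0263,0,-0.0039,0,-0.0112,0,-1],
    [-0.0263,0,-0.0039,0,-0.0112,0,-1],
    [-0.0263,0,-0.0039,0,-0.0112,0,-1]
  ]
}}

```text
t: 8.7
position: [0.547, 0.0384, 0.0732]
tcp_rot: [0.032, 0.991, 0.004, -0.13]
force: [-0.1, 0.9, -2.0]
gripper_width: 0.028
grasp_force: 60.5
```

```bash
python3 look.py 3; python3 - <<'E'
from h import *
o=[cv2.resize(cv2.imread(f"pics/{n}.png")[215:255,330:375],(450,400),interpolation=cv2.INTER_CUBIC) for n in("side3",)]
cv2.imwrite("pics/cmp3.png",o[0])
E
```

```text
8.7 [0.547  0.0384 0.0732] [0.5471 0.0383 0.0732] [ 0.0001  0.0001 -0.    ] F [-0.0642  0.8539 -2.0341] M [-0.0669 -0.4264  0.0143]
centre [-0.9589  0.0478 22.7812] stip [85.9736  0.0559 -0.5154]
crop px: centre [147.4922 322.0488] stip [337.5981 286.7843] hole [325.0389 291.8485]
```

View pics/cmp3.png

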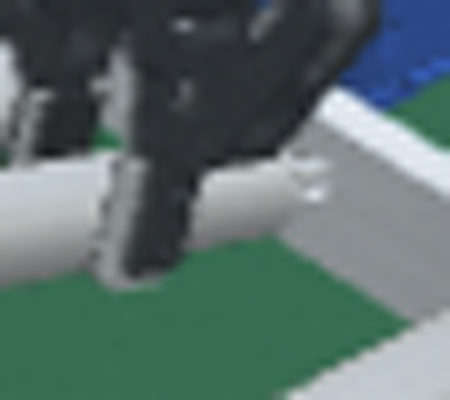

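```bash
python3 - <<'E'
from h import *
plan([(*tip(88,0,-.2,15,3),-1),(*tip(88,0,-.2,14.5,7),-1),(*tip(88,0,-.2,14,10),-1),(*tip(88,0,-.2,14,13),-1)])
E
```

```text
[-0.0081, 0.0, -0.0014, 0.0, 0.0, 0.0, -1.0] dist mm 5 deg 0.0
[-0.0149, 0.0, -0.0001, 0.0, -0.0055, 0.0, -1.0] dist mm 9 deg 0.5
[-0.0201, 0.0, 0.001, 0.0, -0.0111, 0.0, -1.0] dist mm 12 deg 1.0
[-0.0251, 0.0, 0.0009, 0.0, -0.0111, 0.0, -1.0] dist mm 15 deg 1.0
```

Emit:
{"method": "jog_arm", "body": {
  "series": [
    [-0.0081,0,-0.0014,0,0,0,-1],
    [-0.0149,0,-0.0001,0,-0.0055,0,-1],
    [-0.0201,0,0.001,0,-0.0111,0,-1],
    [-0.0251,0,0.0009,0,-0.0111,0,-1],
    [-0.0251,0,0.0009,0,-0.0111,0,-1],
    [-0.0251,0,0.0009,0,-0.0111,0,-1]
  ]
}}

```text
t: 9.5
position: [0.5607, 0.0375, 0.0685]
tcp_rot: [0.032, 0.992, 0.004, -0.123]
force: [-6.8, -0.2, -0.9]
gripper_width: 0.0283
grasp_force: 60.5
```

```bash
python3 look.py 4
```

```text
9.5 [0.5607 0.0375 0.0685] [0.5615 0.0374 0.0688] [ 0.0003  0.002  -0.0002] F [-6.8198 -0.2385 -0.9485] M [ 0.0715  1.2818 -0.0149]
centre [12.5532  0.0499 18.1678] stip [99.8383  0.0716 -3.771 ]
crop px: centre [178.1776 318.8645] stip [366.2958 280.3296] hole [325.0389 291.8485]
```

```bash
python3 - <<'E'
from h import *
plan([(*tip(88,0,-.2,13,15),-1),(*tip(88,0,-.2,12,17),-1)])
E
```

```text
[-0.0037, 0.0, 0.0022, 0.0, -0.0111, 0.0, -1.0] dist mm 3 deg 1.0
[-0.0074, 0.0, 0.0042, 0.0, -0.0222, 0.0, -1.0] dist mm 5 deg 2.0
```

Emit:
{"method": "jog_arm", "body": {
  "series": [
    [-0.0037,0,0.0022,0,-0.0111,0,-1],
    [-0.0074,0,0.0042,0,-0.0222,0,-1],
    [-0.0074,0,0.0042,0,-0.0222,0,-1],
    [-0.0074,0,0.0042,0,-0.0222,0,-1]
  ]
}}

```text
t: 10.05
position: [0.5631, 0.0373, 0.0648]
tcp_rot: [0.032, 0.994, 0.003, -0.107]
force: [-14.9, 1.0, 0.4]
gripper_width: 0.0277
grasp_force: 60.5
```

```bash
python3 look.py 5;python3 - <<'E'
from h import *
a=cv2.imread("pics/side5.png")[195:270,300:380]; cv2.imwrite("pics/z5.png",cv2.resize(a,(640,600),interpolation=cv2.INTER_CUBIC))
E
```

```text
10.05 [0.5631 0.0373 0.0648] [0.5652 0.0372 0.0653] [ 0.0007  0.005  -0.0003] F [-14.9283   1.0309   0.4032] M [0.1839 2.9009 0.0253]
centre [14.6057  0.0118 14.5602] stip [102.5452   0.0436  -4.5879]
crop px: centre [182.5218 325.829 ] stip [371.8761 279.563 ] hole [325.0389 291.8485]
```

View pics/z5.png

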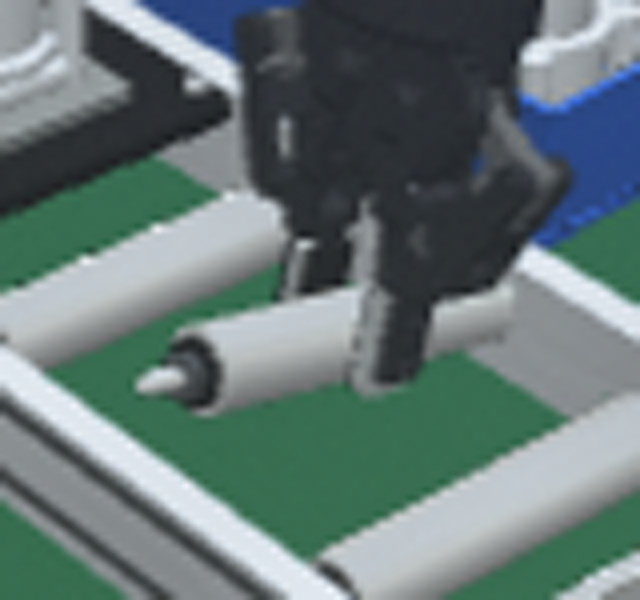

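```bash
python3 - <<'E'
from h import *
f=lambda u,t:(*hold(u,0,-.5+(84-u)*np.tan(np.radians(t)),t),-1)
plan([f(13.2,t) for t in(12,10,8,6,4,2,0)])
E
```

```text
[0.0054, 0.0, 0.0019, 0.0, 0.0, 0.0, -1.0] dist mm 3 deg 0.0
[0.0038, 0.0, 0.0061, 0.0, -0.0222, 0.0, -1.0] dist mm 4 deg 2.0
[0.0022, 0.0, 0.0102, 0.0, -0.0444, -0.0, -1.0] dist mm 6 deg 4.0
[0.0006, 0.0, 0.0142, 0.0, -0.0667, -0.0, -1.0] dist mm 9 deg 6.0
[-0.0009, 0.0, 0.0182, 0.0, -0.0889, -0.0, -1.0] dist mm 11 deg 8.0
[-0.0025, 0.0, 0.0221, 0.0, -0.1111, -0.0, -1.0] dist mm 13 deg 10.0
[-0.004, 0.0, 0.026, 0.0, -0.1333, -0.0, -1.0] dist mm 16 deg 12.0
```

Emit:
{"method": "jog_arm", "body": {
  "series": [
    [0.0054,0,0.0019,0,0,0,-1],
    [0.0054,0,0.0019,0,0,0,-1],
    [0.0038,0,0.0061,0,-0.0222,0,-1],
    [0.0022,0,0.0102,0,-0.0444,0,-1],
    [0.0006,0,0.0142,0,-0.0667,0,-1],
    [-0.0009,0,0.0182,0,-0.0889,0,-1],
    [-0.0025,0,0.0221,0,-0.1111,0,-1],
    [-0.004,0,0.026,0,-0.1333,0,-1],
    [-0.004,0,0.026,0,-0.1333,0,-1],
    [-0.004,0,0.026,0,-0.1333,0,-1]
  ]
}}

```text
t: 11.35
position: [0.5632, 0.0373, 0.0491]
tcp_rot: [0.032, 0.999, -0.0, -0.001]
force: [-9.2, 0.9, -1.8]
gripper_width: 0.0279
grasp_force: 60.7
```

```bash
python3 look.py 6;python3 - <<'E'
from h import *
a=cv2.imread("pics/side6.png")[195:285,290:380]; cv2.imwrite("pics/z6.png",cv2.resize(a,(600,600),interpolation=cv2.INTER_CUBIC))
E
```

```text
11.35 [0.5632 0.0373 0.0491] [0.5643 0.0372 0.0495] [ 0.0005  0.0025 -0.0003] F [-9.2079  0.895  -1.8465] M [0.1625 1.7294 0.0091]
centre [12.1107  0.022  -0.8912] stip [102.1104   0.0555  -1.12  ]
crop px: centre [174.9801 367.5316] stip [371.6472 271.5097] hole [325.0389 291.8485]
```

View pics/z6.png

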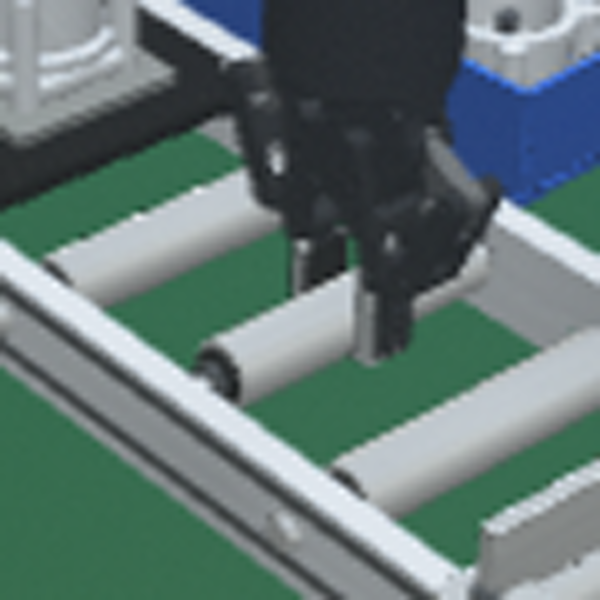

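```bash
python3 - <<'E'
from h import *
plan([(*hold(u,0,-.4,0),-1) for u in(11,9,7,6)])
E
```

```text
[0.0037, 0.0, -0.0002, 0.0, -0.0, -0.0, -1.0] dist mm 2 deg 0.0
[0.007, 0.0, -0.0002, 0.0, -0.0, -0.0, -1.0] dist mm 4 deg 0.0
[0.0103, 0.0, -0.0002, 0.0, -0.0, -0.0, -1.0] dist mm 6 deg 0.0
[0.012, 0.0, -0.0002, 0.0, -0.0, -0.0, -1.0] dist mm 7 deg 0.0
```

Emit:
{"method": "jog_arm", "body": {
  "series": [
    [0.0037,0,-0.0002,0,0,0,-1],
    [0.007,0,-0.0002,0,0,0,-1],
    [0.0103,0,-0.0002,0,0,0,-1],
    [0.012,0,-0.0002,0,0,0,-1],
    [0.012,0,-0.0002,0,0,0,-1],
    [0.012,0,-0.0002,0,0,0,-1]
  ]
}}

```text
t: 12.15
position: [0.5565, 0.0377, 0.0493]
tcp_rot: [0.032, 0.999, -0.0, -0.001]
force: [-6.0, 0.7, -2.4]
gripper_width: 0.0277
grasp_force: 60.7
```

```bash
python3 look.py 7; python3 - <<'E'
from h import *
plan([(*hold(u,0,-.4,0),-1) for u in(4,2,1)])
E
```

```text
12.15 [0.5565 0.0377 0.0493] [0.5571 0.0377 0.0496] [ 0.0003  0.0014 -0.0002] F [-5.9569  0.6712 -2.4334] M [0.1207 1.1749 0.0229]
centre [ 5.4347 -0.0057 -0.6506] stip [95.4347  0.0188 -0.7757]
crop px: centre [159.8402 374.4352] stip [357.7157 277.6182] hole [325.0389 291.8485]
[0.0033, 0.0, 0.0, 0.0, -0.0, -0.0, -1.0] dist mm 2 deg 0.0
[0.0067, 0.0, 0.0, 0.0, -0.0, -0.0, -1.0] dist mm 4 deg 0.0
[0.0083, 0.0, 0.0, 0.0, -0.0, -0.0, -1.0] dist mm 5 deg 0.0
```

Emit:
{"method": "jog_arm", "body": {
  "series": [
    [0.0033,0,0,0,0,0,-1],
    [0.0067,0,0,0,0,0,-1],
    [0.0083,0,0,0,0,0,-1],
    [0.0083,0,0,0,0,0,-1],
    [0.0083,0,0,0,0,0,-1]
  ]
}}

```text
t: 12.82
position: [0.5522, 0.0381, 0.0496]
tcp_rot: [0.032, 0.999, -0.0, -0.0]
force: [-4.4, -0.2, -2.5]
gripper_width: 0.0281
grasp_force: 60.6
```

```bash
python3 look.py 8; python3 - <<'E'
from h import *
plan([(*hold(1,0,-1.6,0),-1)])
E
```

```text
12.825 [0.5522 0.0381 0.0496] [0.5521 0.038  0.0496] [0.0001 0.     0.    ] F [-4.3514 -0.2146 -2.4932] M [ 0.0101  0.8533 -0.0159]
centre [ 1.0596  0.0578 -0.4391] stip [91.0596  0.0612 -0.4459]
crop px: centre [149.7051 378.7343] stip [348.422  281.3002] hole [325.0389 291.8485]
[0.0, 0.0, 0.002, 0.0, -0.0, -0.0, -1.0] dist mm 1 deg 0.0
```

Emit:
{"method": "jog_arm", "body": {
  "series": [
    [0,0,0.002,0,0,0,-1],
    [0,0,0.002,0,0,0,-1],
    [0,0,0.002,0,0,0,0.2],
    [0,0,0.002,0,0,0,0.2],
    [0,0,0.002,0,0,0,0.2],
    [0,0,0.002,0,0,0,0.2],
    [0,0,-0.05,0,0,0,0.2],
    [0,0,-0.15,0,0,0,0.2],
    [0,0,-0.25,0,0,0,0.2],
    [0,0,-0.25,0,0,0,0.2]
  ]
}}

```text
t: 14.12
position: [0.5536, 0.0382, 0.2035]
tcp_rot: [0.033, 0.999, 0.0, 0.003]
force: [1.2, -0.3, -1.3]
gripper_width: 0.0514
grasp_force: 0.0
```

```bash
rm cmd.json; python3 - <<'E'
from h import *
np.set_printoptions(precision=4,suppress=True)
s=bot.state();print(s["position"],s["force"],s["gripper_width"])
b,d=camera("side"); save("side9",b); np.save("side9.npy",d)
cv2.imwrite("pics/z9.png",cv2.resize(b[170:320,240:440],(800,600),interpolation=cv2.INTER_CUBIC)[...,::-1])
C=cloud("side",d)
for v,u in ((180,276),):
    pass
for k in("roller_center","carrier_grip","carrier"):
    print(k,[(x["pixel"],x["conf"]) for x in mark_of("side",k)[:2]])
print(proj("side",bay(1,0,-2)),proj("side",bay(-80,0,0)),proj("side",bay(80,0,0)))
E
```

```text
[0.5536 0.0382 0.2035] [ 1.1689 -0.3139 -1.3057] 0.05141207670510835
roller_center [([339.6, 246.3], 0.82)]
carrier_grip [([277.0, 180.4], 0.72)]
carrier [([285.0, 207.3], 0.69)]
[np.float64(338.6904639347531), np.float64(242.84948865315695)] [np.float64(314.5898319873944), np.float64(254.048794660795)] [np.float64(360.62986812775273), np.float64(231.48105682994915)]
```

View pics/z9.png

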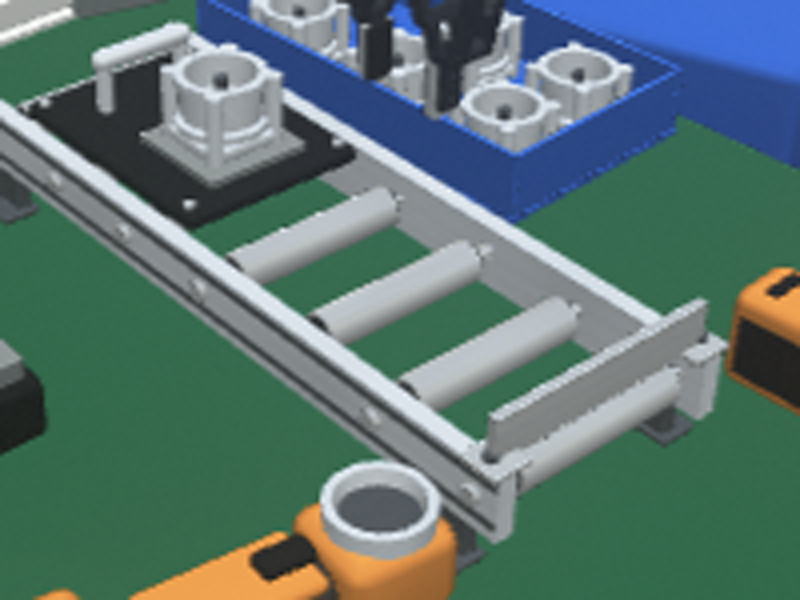

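```bash
python3 - <<'E'
from h import *
np.set_printoptions(precision=4,suppress=True)
a=at_z("top",(211.6,205.9),.130); print(a,tob(a))
b=at_z("side",(275.6,179.4),.127); print(b,tob(b)); print(tob(at_z("side",(276.2,180.6),.127)))
s=bot.state()
plan([(bay(0,0,140),down(A),.2)])
# edges of handle along v in top rectified
img=cv2.imread("pics/top0.png").astype(np.float32)[...,2]
us=np.arange(-.015,.015,.001);vs=np.arange(.24,.31,.002)
print(np.c_[vs*1e3,rect("top",img,BC,YAW,.131,us,vs).mean(1)].round(0).astype(int).tolist())
us=np.arange(-.06,.06,.003);v0=np.arange(.262,.270,.002)
print(np.c_[us*1e3,rect("top",img,BC,YAW,.131,us,v0).mean(0)].round(0).astype(int).tolist())
E
```

```text
[0.5665 0.3137 0.13  ] [ -2.5679 276.0103  68.    ]
[0.5756 0.3212 0.127 ] [  6.052  284.0448  65.    ]
[  3.0951 276.8894  65.    ]
[0.001, 0.0001, -0.0057, -0.0003, -0.0011, 0.0001, 0.2] dist mm 3 deg 0.1
[[240, 46], [242, 45], [244, 45], [246, 45], [248, 45], [250, 47], [252, 46], [254, 46], [256, 45], [258, 46], [260, 45], [262, 44], [264, 45], [266, 43], [268, 41], [270, 112], [272, 211], [274, 239], [276, 236], [278, 236], [280, 234], [282, 237], [284, 232], [286, 146], [288, 62], [290, 41], [292, 44], [294, 45], [296, 44], [298, 43], [300, 43], [302, 44], [304, 43], [306, 44], [308, 44]]
[[-60, 48], [-57, 49], [-54, 48], [-51, 47], [-48, 59], [-45, 83], [-42, 96], [-39, 84], [-36, 66], [-33, 54], [-30, 55], [-27, 56], [-24, 58], [-21, 61], [-18, 58], [-15, 60], [-12, 61], [-9, 55], [-6, 52], [-3, 53], [0, 54], [3, 58], [6, 57], [9, 60], [12, 60], [15, 56], [18, 63], [21, 83], [24, 91], [27, 86], [30, 73], [33, 59], [36, 49], [39, 42], [42, 43], [45, 43], [48, 44], [51, 44], [54, 43], [57, 42]]
```

```bash
rm cmd.json; python3 - <<'E'
from h import *
plan([(bay(1,278,145),down(A),1)])
E
```

```text
[-0.0007, 0.4634, -0.0143, -0.0003, -0.0011, 0.0001, 1.0] dist mm 278 deg 0.1
```

Emit:
{"method": "jog_arm", "body": {
  "series": [
    [0,0.4634,-0.0143,0,-0.001,0,1],
    [0,0.4634,-0.0143,0,-0.001,0,1],
    [0,0.4634,-0.0143,0,-0.001,0,1],
    [0,0.4634,-0.0143,0,-0.001,0,1],
    [0,0.4634,-0.0143,0,-0.001,0,1],
    [0,0.4634,-0.0143,0,-0.001,0,1],
    [0,0.4634,-0.0143,0,-0.001,0,1],
    [0,0.4634,-0.0143,0,-0.001,0,1],
    [0,0.4634,-0.0143,0,-0.001,0,1],
    [0,0.4634,-0.0143,0,-0.001,0,1]
  ]
}}

```text
t: 15.58
position: [0.5703, 0.3152, 0.2083]
tcp_rot: [0.033, 0.999, -0.0, 0.001]
force: [-0.1, -0.3, -0.4]
gripper_width: 0.0854
grasp_force: 0.0
```

```bash
rm cmd.json; python3 - <<'E'
from h import *
s=bot.state();print(s["position"],tob(s["position"]),s["force"],s["gripper_width"],s["joint_vel"].round(3))
plan([(bay(1,278,50),down(A),1)])
b,d=camera("side"); print([(x["pixel"],x["conf"]) for x in mark_of("side","carrier_grip")[:2]],proj("side",bay(1,278,65)))
E
```

```text
[0.57029793 0.31521014 0.20825872] [  1.15790877 277.77193443 146.25872368] [-0.09371041 -0.29432315 -0.44383319] 0.08539225387909706 [-0.003 -0.     0.    -0.002  0.     0.     0.   ]
[0.0005, 0.0004, 0.1604, -0.0, 0.001, -0.0003, 1.0] dist mm 96 deg 0.1
[([279.1, 183.8], 0.66)] [np.float64(275.38437230276463), np.float64(180.67268809781734)]
```

Emit:
{"method": "jog_arm", "body": {
  "series": [
    [0,0,0.06,0,0.001,0,1],
    [0,0,0.12,0,0.001,0,1],
    [0,0,0.16,0,0.001,0,1],
    [0,0,0.16,0,0.001,0,1],
    [0,0,0.16,0,0.001,0,-1],
    [0,0,0.16,0,0.001,0,-1],
    [0,0,0.16,0,0.001,0,-1],
    [0,0,0.16,0,0.001,0,-1],
    [0,0,0.16,0,0.001,0,-1],
    [0,0,0.16,0,0.001,0,-1]
  ]
}}

```text
t: 16.92
position: [0.5705, 0.3157, 0.1127]
tcp_rot: [0.032, 0.999, 0.0, 0.0]
force: [-1.1, -0.3, 6.0]
gripper_width: 0.0139
grasp_force: 58.4
```

```bash
rm cmd.json; python3 - <<'E'
from h import *
s=bot.state();print(s["position"],tob(s["position"]),s["force"],s["moment"],s["gripper_width"])
p=tob(s["position"]); R=Rn.from_quat(s["tcp_rot"])
plan([(bay(p[0],v,p[2]),R,-1) for v in(275,265,250,230,210,190,0,-8,-10)])
E
```

```text
[0.57047109 0.31567291 0.11266084] [  1.30064188 278.24497749  50.6608374 ] [-1.07605011 -0.32144565  6.03177311] [-0.00362567  0.21721607 -0.00936757] 0.013876544680783597
[0.0, -0.0054, -0.0, 0.0, 0.0, 0.0, -1.0] dist mm 3 deg 0.0
[0.0, -0.0221, -0.0, 0.0, 0.0, 0.0, -1.0] dist mm 13 deg 0.0
[0.0, -0.0471, -0.0, 0.0, 0.0, 0.0, -1.0] dist mm 28 deg 0.0
[0.0, -0.0804, -0.0, 0.0, 0.0, 0.0, -1.0] dist mm 48 deg 0.0
[0.0, -0.1137, -0.0, 0.0, 0.0, 0.0, -1.0] dist mm 68 deg 0.0
[0.0, -0.1471, -0.0001, 0.0, 0.0, 0.0, -1.0] dist mm 88 deg 0.0
[0.0, -0.4637, -0.0002, 0.0, 0.0, 0.0, -1.0] dist mm 278 deg 0.0
[0.0, -0.4771, -0.0002, 0.0, 0.0, 0.0, -1.0] dist mm 286 deg 0.0
[0.0, -0.4804, -0.0002, 0.0, 0.0, 0.0, -1.0] dist mm 288 deg 0.0
```

Emit:
{"method": "jog_arm", "body": {
  "series": [
    [0,-0.006,0,0,0,0,-1],
    [0,-0.02,0,0,0,0,-1],
    [0,-0.045,0,0,0,0,-1],
    [0,-0.075,0,0,0,0,-1],
    [0,-0.105,0,0,0,0,-1],
    [0,-0.135,0,0,0,0,-1],
    [0,-0.165,0,0,0,0,-1],
    [0,-0.19,0,0,0,0,-1],
    [0,-0.2,0,0,0,0,-1],
    [0,-0.2,0,0,0,0,-1]
  ]
}}

```text
t: 18.18
position: [0.5626, 0.195, 0.1127]
tcp_rot: [0.033, 0.999, -0.0, 0.0]
force: [-2.2, -0.4, 9.6]
gripper_width: 0.0139
grasp_force: 59.2
```

```bash
python3 - <<'E'
from h import *
s=bot.state();print(tob(s["position"]),s["force"],s["moment"],s["gripper_width"],s["grasp_force"])
E
```

```text
[  1.30611805 157.30874483  50.67876687] [-2.22835624 -0.37771195  9.63691542] [-0.09837702  0.49973862  0.04699505] 0.01390370882314425 59.156593680381775
```

Emit:
{"method": "jog_arm", "body": {
  "series": [
    [0,-0.01,0,0,0,0,-1],
    [0,-0.035,0,0,0,0,-1],
    [0,-0.07,0,0,0,0,-1],
    [0,-0.105,0,0,0,0,-1],
    [0,-0.14,0,0,0,0,-1],
    [0,-0.175,0,0,0,0,-1],
    [0,-0.21,0,0,0,0,-1],
    [0,-0.24,0,0,0,0,-1],
    [0,-0.258,0,0,0,0,-1],
    [0,-0.264,0,0,0,0,-1]
  ]
}}

```text
t: 19.42
position: [0.5525, 0.0372, 0.1128]
tcp_rot: [0.033, 0.999, 0.0, 0.0]
force: [-1.4, 3.0, 10.6]
gripper_width: 0.0139
grasp_force: 59.4
```

```bash
python3 - <<'E'
from h import *
s=bot.state();print(tob(s["position"]),s["force"],s["moment"],s["gripper_width"],s["grasp_force"])
E
```

```text
[ 1.46758761 -0.79382315 50.75859603] [-1.37814297  3.04162018 10.60817718] [ 0.72157931  0.27994336 -0.06671415] 0.013894112861364822 59.39250111579895
```

Emit:
{"method": "jog_arm", "body": {
  "series": [
    [0,-0.004,0,0,0,0,-1],
    [0,-0.008,0,0,0,0,-1],
    [0,-0.012,0,0,0,0,-1],
    [0,-0.0145,0,0,0,0,-1],
    [0,-0.0165,0,0,0,0,-1],
    [0,-0.0165,0,0,0,0,-1]
  ]
}}

```text
t: 20.18
position: [0.5521, 0.0316, 0.1129]
tcp_rot: [0.031, 1.0, 0.003, 0.001]
force: [-1.5, 21.2, 9.4]
gripper_width: 0.0139
grasp_force: 59.7
```

```bash
python3 - <<'E'
from h import *
s=bot.state();print(tob(s["position"]),s["force"],s["moment"],s["gripper_width"],s["grasp_force"])
E
```

```text
[ 1.46546323 -6.4331441  50.88108516] [-1.51087781 21.17922827  9.35720031] [ 4.69463285  0.31770986 -0.07582924] 0.01389648428423043 59.6561998128891
```

```bash
python3 - <<'E'
from h import *
np.set_printoptions(precision=1,suppress=True,linewidth=200)
print(tob(at_z("top",(374.3,220.1),.09)),tob(at_z("top",(374.3,220.1),.1)))
b,d=camera("top"); save("topA",b)
o=cv2.imread("pics/top0.png").astype(np.float32); n=b[...,::-1].astype(np.float32)
vs=np.arange(-.19,-.12,.002)
for z in(.087,.115):
  for ur in((-.065,-.05),(-.04,-.02),(.02,.04),(.05,.065)):
    us=np.arange(*ur,.001)
    print(z,ur); print(" old",rect("top",o,BC,YAW,z,us,vs).mean(1).mean(1).round().astype(int)); print(" new",rect("top",n,BC,YAW,z,us,vs).mean(1).mean(1).round().astype(int))
print((vs*1e3).round())
# handle/case in new pic
print([(x["pixel"],x["conf"],tob(at_z("top",x["pixel"],.075))) for x in mark_of("top","carrier")[:2]])
E
```

```text
[  -1.2 -165.1   28. ] [  -3.4 -164.2   38. ]
0.087 (-0.065, -0.05)
 old [ 79  78  74  76 118 180 214 211 160 124 148 194 208 211 212 208 207 193 159 107  81  83  85  83  82  83  88  69  62  77  78  78  78  78  78]
 new [ 77  72  87 124 156 170 168 169 168 177 156  70  82 134 169 174 173 172 173 179 164 126  81  95 139 173 173 174 175 175 175 174 174 174 175]
0.087 (-0.04, -0.02)
 old [ 78  78  79  66 104 201 215 221 195 101  46  21  28 122 198 213 207 190 142  94  83  82  82  82  82  84  79  67  72  79  79  79  77  77  78]
 new [ 78  77  78  66  91 164 186 192 191 190 193 187 163  88 111 169 186 193 192 193 192 203 177 127  85  93 137 182 194 194 194 193 194 194 193]
0.087 (0.02, 0.04)
 old [ 78  79  76  76 109 189 216 213 193 110  47  24   9 117 210 204 196 173 131  87  79  82  84  84  83  85  85  64  64  78  78  79  79  79  78]
 new [ 78  77  76  74 105 186 214 211 191 107  45  52  89 130 165 161 160 162 155 141 108 103 113 134 150 158 157 156 158 151 136 112  97  92 100]
0.087 (0.05, 0.065)
 old [ 77  78  77  73 134 195 208 220 166 105 126 142 167 189 192 183 168 150 115  91  83 
[... 977 characters left out ...]
64  78  79  79  78  79]
 new [ 77  78  77  76  75  85 146 209 211 194 126  52  31  37  86 162 156 147 154 155 157 139 118 103 105 113 134 144 149 149 150 147 134 113  96]
0.115 (0.05, 0.065)
 old [ 76  79  97 102  97 121 187 209 217 204 118 128 173 176 178 171 151 129 116 104  97  96  96  97  97  95  98  96  89  78  75  83  93  94  92]
 new [ 74  77  96 102  95 117 184 207 215 202 117 126 171 174 178 156 103  54  41  61 105 144 151 122  87  77  76  75  68  61  53  52  57  59  60]
[-190. -188. -186. -184. -182. -180. -178. -176. -174. -172. -170. -168. -166. -164. -162. -160. -158. -156. -154. -152. -150. -148. -146. -144. -142. -140. -138. -136. -134. -132. -130. -128. -126.
 -124. -122.]
[]
```

Emit:
{"method": "jog_arm", "body": {
  "series": [
    [0,-0.002,0,0,0,0,-1],
    [0,-0.004,0,0,0,0,-1],
    [0,-0.004,0,0,0,0,-1],
    [0,-0.004,0,0,0,0,-1]
  ]
}}

```text
t: 20.78
position: [0.5522, 0.0313, 0.113]
tcp_rot: [0.03, 1.0, 0.004, 0.001]
force: [-0.6, 34.3, 9.8]
gripper_width: 0.0136
grasp_force: 59.9
```

```bash
python3 - <<'E'
from h import *
s=bot.state();print(tob(s["position"]),s["force"],s["moment"],s["gripper_width"],s["grasp_force"],Rn.from_quat(s["tcp_rot"]).apply([0,0,1]))
E
```

```text
[ 1.57388087 -6.70145031 50.96595493] [-0.55184273 34.28273302  9.84274831] [ 7.11799154  0.19051048 -0.04871993] 0.013623146109921944 59.88220810890198 [ 0.00281623  0.00783716 -0.99996532]
```

Emit:
{"method": "jog_arm", "body": {
  "series": [
    [0,0.005,0,0,0,0,-1],
    [0,0.008,0,0,0,0,-1],
    [0,0.008,0,0,0,0,-1],
    [0,0.008,0,0,0,0,0.4],
    [0,0.008,0,0,0,0,0.4],
    [0,0.008,0,0,0,0,0.4],
    [0,0.008,0,0,0,0,0.4],
    [0,0.008,-0.06,0,0,0,0.4],
    [0,0.008,-0.16,0,0,0,0.4],
    [0,0.008,-0.2,0,0,0,0.4]
  ]
}}

```text
t: 22.02
position: [0.5524, 0.0303, 0.2351]
tcp_rot: [0.033, 0.999, 0.0, 0.002]
force: [-0.3, -1.0, -0.9]
gripper_width: 0.0599
grasp_force: 0.0
```

Emit:
{"method": "jog_arm", "body": {
  "series": [
    [0,0.3,-0.05,0,0,0,0.4],
    [0,0.3,-0.05,0,0,0,0.4],
    [0,0.45,-0.05,0,0,0,0.4],
    [0,0.45,-0.05,0,0,0,0.4],
    [0,0.5,-0.05,0,0,0,0.4],
    [0,0.5,-0.05,0,0,0,0.4],
    [0,0.5,-0.05,0,0,0,0.4],
    [0,0.5,-0.05,0,0,0,0.4]
  ]
}}

```text
t: 23.02
position: [0.5716, 0.3284, 0.2624]
tcp_rot: [0.033, 0.999, -0.0, 0.0]
force: [0.3, -1.0, -0.5]
gripper_width: 0.0591
grasp_force: 0.0
```

```bash
python3 - <<'E'
from h import *
np.set_printoptions(precision=1,suppress=True,linewidth=200)
s=bot.state();print(s["t"],tob(s["position"]),s["force"],s["gripper_width"])
b,d=camera("top"); save("topB",b); n=b[...,::-1].astype(np.float32)
for k,z in(("carrier_grip",.13),("carrier",.075),("stop_face",.09)): print(k,[(x["pixel"],x["conf"],tob(at_z("top",x["pixel"],z))) for x in mark_of("top",k)[:2]])
vs=np.arange(-.18,-.14,.001)
print((vs*1e3).round()[::1])
for ur in((-.05,-.035),(.02,.04),(.045,.06)):
    print(ur,rect("top",n,BC,YAW,.087,np.arange(*ur,.001),vs).mean(1).mean(1).round().astype(int))
vs=np.arange(-.03,.03,.002); print("handle",np.c_[vs*1e3,rect("top",n,BC,YAW,.131,np.arange(-.015,.015,.001),vs).mean(1)[:,2]].round().astype(int).tolist())
vs=np.arange(.02,.07,.001); p=rect("top",n,BC,YAW,.087,np.arange(-.04,.04,.001),vs).mean(1).mean(1); print("rear",np.c_[vs*1e3,p].round().astype(int).tolist())
b,d=camera("side"); 
for k in("carrier_grip","carrier","roller_center"): print(k,[(x["pixel"],x["conf"]) for x in mark_of("side",k)[:2]])
E
```

```text
23.025 [  1.6 291.  200.4] [ 0.3 -1.  -0.5] 0.05912812223726649
carrier_grip [([314.3, 216.2], 0.9, array([-10.9,  -0.7,  68. ])), ([452.1, 315.4], 0.36, array([-248.3, -376.9,   68. ]))]
carrier [([335.6, 215.2], 0.57, array([  8.3, -58.6,  13. ])), ([315.9, 211.9], 0.53, array([13.7, -3.5, 13. ]))]
stop_face [([374.2, 217.3], 0.68, array([   6.7, -164.4,   28. ]))]
[-180. -179. -178. -177. -176. -175. -174. -173. -172. -171. -170. -169. -168. -167. -166. -165. -164. -163. -162. -161. -160. -159. -158. -157. -156. -155. -154. -153. -152. -151. -150. -149. -148.
 -147. -146. -145. -144. -143. -142. -141.]
(-0.05, -0.035) [204 208 204 211 218 204 168 126  83  59  47  33  27  33  51  76 111 152 178 170 127  77  50  49  53  53  54  55  55  55  55  56  56  56  54  53  61  73  84  91]
(0.02, 0.04) [183 207 210 205 207 207 187 148 105  65  44  36  24   7  10  54 123 176 182 147 105  76  58  47  46  49  50  51  52  52  51  50  50  50  47  38  44  83 139 189]
(0.045, 0.06) [184 195 205 213 210 191 160 125 100  93  90  90  94 105 120 141 168 195 202 170 118  70  48  47  47  46  47  48  48  48
[... 281 characters left out ...]
9], [14, 51], [16, 52], [18, 51], [20, 49], [22, 50], [24, 50], [26, 49], [28, 49]]
rear [[20, 50], [21, 50], [22, 49], [23, 49], [24, 50], [25, 50], [26, 50], [27, 50], [28, 50], [29, 50], [30, 50], [31, 50], [32, 50], [33, 51], [34, 51], [35, 48], [36, 42], [37, 37], [38, 37], [39, 46], [40, 59], [41, 70], [42, 75], [43, 76], [44, 76], [45, 75], [46, 76], [47, 76], [48, 75], [49, 75], [50, 75], [51, 75], [52, 75], [53, 75], [54, 75], [55, 75], [56, 75], [57, 75], [58, 75], [59, 75], [60, 75], [61, 75], [62, 75], [63, 76], [64, 76], [65, 74], [66, 71], [67, 71], [68, 81], [69, 103]]
carrier_grip [([344.0, 225.6], 0.93)]
carrier [([353.1, 250.1], 0.82)]
roller_center [([385.3, 268.5], 0.44)]
```

```bash
python3 - <<'E'
from h import *
np.set_printoptions(precision=2,suppress=True,linewidth=200)
ds=[];
for i in range(4):
    b,d=camera("top"); ds.append(d)
save("topC",b)
d=np.median(ds,0); d0=np.load("top0.npy")
def fit(d,img,vc):
    C=cloud("top",d).reshape(-1,3); B=np.array([tob(x) for x in C[::1]]) if 0 else None
    c,s=np.cos(YAW),np.sin(YAW); D=(C-BC)*1e3; u=c*D[:,0]+s*D[:,1]; v=-s*D[:,0]+c*D[:,1]; w=D[:,2]
    g=img.reshape(-1,3).astype(int).max(1)
    m=(abs(u)<68)&(abs(v-vc)<94)&(g<75)&(abs(w-25)<15)
    A=np.c_[u[m],v[m]-vc,np.ones(m.sum())]; k=np.linalg.lstsq(A,w[m],rcond=None)[0]; r=w[m]-A@k; print(m.sum(),"slopes*100mm",k[:2]*100,"w",k[2],"sd",r.std())
    return u,v,w,g
img0=cv2.imread("pics/top0.png")[...,::-1]
fit(d0,img0,223); u,v,w,g=fit(d,b,-61)
n=b[...,::-1].astype(np.float32)
us=np.arange(-.09,.09,.001)
for vr in((-.155,-.145),(-.12,-.1),(-.06,-.03),(.02,.035)):
    p=rect("top",n,BC,YAW,.087,us,np.arange(*vr,.001)).mean(0).mean(1); dk=us[(p<62)]*1e3; print(vr,"dark u",dk.min(),dk.max())
# stop vertical: points by v
for lo in range(-185,-150,3):
    m=(abs(u)<55)&(v>lo)&(v<=lo+3)&(w>-70)&(w<80); print(lo,m.sum(),np.percentile(w[m],[10,50,90]))
E
```

```text
2056 slopes*100mm [-0.11  0.1 ] w 23.747744511049813 sd 3.7176301843432773
2081 slopes*100mm [0.11 0.31] w 23.57604876891744 sd 2.0160901158306266
(-0.155, -0.145) dark u -75.99999999999999 73.00000000000014
(-0.12, -0.1) dark u -75.99999999999999 73.00000000000014
(-0.06, -0.03) dark u -74.99999999999999 73.00000000000014
(0.02, 0.035) dark u -74.99999999999999 73.00000000000014
-185 8 [-1.87  0.62  1.16]Traceback (most recent call last):
  File "<stdin>", line 23, in <module>
    return _quantile_unchecked(
        a, q, axis, out, overwrite_input, method, keepdims, weights)
    return _ureduce(a,
                    func=_quantile_ureduce_func,
    ...<5 lines>...
                    overwrite_input=overwrite_input,
                    method=method)
    r = func(a, **kwargs)
    result = _quantile(arr,
                       quantiles=q,
    ...<2 lines>...
                       out=out,
                       weights=wgt)
    slices_having_nans = np.isnan(arr[-1, ...])
                                  ~~~^^^^^^^^^
IndexError: index -1 is out of bounds for axis 0 with size 0
```

```bash
rm -f cmd.json; python3 - <<'E'
from h import *
s=bot.state(); print(s["t"],tob(s["position"]))
plan([(bay(1,75,110),down(A),-1)]); 
plan([(bay(1,75,60),down(A),-1),(bay(1,75,20),down(A),-1)],(bay(1,75,110),down(A)))
E
```

```text
23.625 [  1.17095649 292.17999629 200.14849325]
[0.0003, -0.362, 0.1503, -0.0, -0.0, -0.0, -1.0] dist mm 235 deg 0.0
[0.0, 0.0, 0.0833, 0.0, 0.0, 0.0, -1.0] dist mm 50 deg 0.0
[0.0, 0.0, 0.15, 0.0, 0.0, 0.0, -1.0] dist mm 90 deg 0.0
```

Emit:
{"method": "jog_arm", "body": {
  "series": [
    [0,-0.362,0.1503,0,0,0,-1],
    [0,-0.362,0.1503,0,0,0,-1],
    [0,-0.362,0.1503,0,0,0,-1],
    [0,-0.362,0.1503,0,0,0,-1],
    [0,-0.362,0.1503,0,0,0,-1],
    [0,-0.362,0.1503,0,0,0,-1],
    [0,-0.362,0.1503,0,0,0,-1],
    [0,-0.362,0.1503,0,0,0,-1]
  ]
}}

```text
t: 24.62
position: [0.5572, 0.1136, 0.1722]
tcp_rot: [0.032, 0.999, 0.0, 0.0]
force: [0.0, 0.5, 0.7]
gripper_width: 0.0002
grasp_force: 0.0
```

Emit:
{"method": "jog_arm", "body": {
  "series": [
    [0,0,0.0833,0,0,0,-1],
    [0,0,0.13,0,0,0,-1],
    [0,0,0.148,0,0,0,-1],
    [0,0,0.15,0,0,0,-1],
    [0,0,0.15,0,0,0,-1]
  ]
}}

```text
t: 25.25
position: [0.5576, 0.113, 0.083]
tcp_rot: [0.032, 0.999, 0.0, 0.001]
force: [-0.7, 0.0, 0.4]
gripper_width: 0.0001
grasp_force: 0.0
```

```bash
python3 - <<'E'
from h import *
s=bot.state(); print(s["t"],tob(s["position"]),s["force"],s["gripper_width"])
E
```

```text
25.25 [ 1.64398214 75.20405254 20.99944027] [-0.69645951  0.0146922   0.42229246] 8.520085739272913e-05
```

Now push low on the plate's rear edge, gently: 75 → ~55 mm.

Emit:
{"method": "jog_arm", "body": {
  "series": [
    [0,-0.01,0.001,0,0,0,-1],
    [0,-0.02,0.001,0,0,0,-1],
    [0,-0.03,0.001,0,0,0,-1],
    [0,-0.036,0.001,0,0,0,-1],
    [0,-0.036,0.001,0,0,0,-1]
  ]
}}

```text
t: 25.88
position: [0.5558, 0.091, 0.0814]
tcp_rot: [0.033, 0.999, -0.0, -0.0]
force: [0.9, 0.2, 0.6]
gripper_width: 0.0
grasp_force: 0.0
```

```bash
cat > st.py <<'E'
from h import *
np.set_printoptions(precision=1,suppress=True,linewidth=220)
s=bot.state(); print(s["t"],tob(s["position"]),s["force"],s["gripper_width"])
b,d=camera("top"); n=b[...,::-1].astype(np.float32)
vs=np.arange(-.175,-.15,.001); print((vs*1e3).round().astype(int))
for ur in((-.04,-.02),(.02,.04),(.045,.06)): print(ur,rect("top",n,BC,YAW,.087,np.arange(*ur,.001),vs).mean(1).mean(1).round().astype(int))
vs=np.arange(-.024,.01,.002); print("handle",np.c_[vs*1e3,rect("top",n,BC,YAW,.131,np.arange(-.015,.015,.001),vs).mean(1)[:,2]].round().astype(int).tolist())
E
python3 st.py
```

```text
25.875 [ 1.2 53.1 19.4] [0.9 0.2 0.6] 4.249885936718849e-05
[-175 -174 -173 -172 -171 -170 -169 -168 -167 -166 -165 -164 -163 -162 -161 -160 -159 -158 -157 -156 -155 -154 -153 -152 -151]
(-0.04, -0.02) [220 193 149 100  61  46  35  20  12  27  71 125 164 171 152 119  85  59  49  52  55  55  56  56  57]
(0.02, 0.04) [211 191 151 107  66  45  36  24   8  12  55 124 178 184 150 108  78  60  48  47  51  52  52  52  52]
(0.045, 0.06) [193 162 126 101  94  91  90  93 105 121 142 170 198 205 173 121  73  49  49  49  49  52  53  52  51]
handle [[-24, 176], [-22, 176], [-20, 176], [-18, 176], [-16, 175], [-14, 175], [-12, 175], [-10, 174], [-8, 173], [-6, 173], [-4, 173], [-2, 172], [0, 172], [2, 172], [4, 171], [6, 170], [8, 171]]
```

Emit:
{"method": "jog_arm", "body": {
  "series": [
    [0,-0.004,0,0,0,0,-1],
    [0,-0.008,0,0,0,0,-1],
    [0,-0.011,0,0,0,0,-1],
    [0,-0.011,0,0,0,0,-1]
  ]
}}

```text
t: 26.42
position: [0.5553, 0.0845, 0.0814]
tcp_rot: [0.033, 0.999, -0.0, -0.0]
force: [0.2, -0.5, -0.8]
gripper_width: -0.0002
grasp_force: 0.0
```

```bash
python3 st.py
```

```text
26.425 [ 1.2 46.6 19.4] [ 0.2 -0.5 -0.8] -0.0002293047330471982
[-175 -174 -173 -172 -171 -170 -169 -168 -167 -166 -165 -164 -163 -162 -161 -160 -159 -158 -157 -156 -155 -154 -153 -152 -151]
(-0.04, -0.02) [220 193 149 101  62  45  33  18  10  27  72 126 165 172 153 120  86  59  49  53  55  55  56  56  55]
(0.02, 0.04) [211 191 151 106  65  44  37  24   7  11  56 125 179 185 150 107  77  59  48  47  50  51  51  51  51]
(0.045, 0.06) [193 162 127 102  94  92  91  95 106 121 142 170 198 205 173 120  72  49  49  49  49  50  50  49  48]
handle [[-24, 176], [-22, 175], [-20, 175], [-18, 174], [-16, 173], [-14, 173], [-12, 174], [-10, 174], [-8, 172], [-6, 172], [-4, 172], [-2, 172], [0, 172], [2, 171], [4, 170], [6, 170], [8, 170]]
```

Emit:
{"method": "jog_arm", "body": {
  "series": [
    [0,-0.003,0,0,0,0,-1],
    [0,-0.006,0,0,0,0,-1],
    [0,-0.008,0,0,0,0,-1],
    [0,-0.008,0,0,0,0,-1]
  ]
}}

```text
t: 26.98
position: [0.5552, 0.083, 0.0815]
tcp_rot: [0.031, 1.0, 0.002, 0.0]
force: [0.4, 17.1, -1.6]
gripper_width: -0.0002
grasp_force: 8.4
```

```bash
python3 st.py
```

```text
26.975 [ 1.2 45.1 19.5] [ 0.4 17.1 -1.6] -0.00023006309676695092
[-175 -174 -173 -172 -171 -170 -169 -168 -167 -166 -165 -164 -163 -162 -161 -160 -159 -158 -157 -156 -155 -154 -153 -152 -151]
(-0.04, -0.02) [220 193 150 101  62  46  34  20  12  29  74 127 163 164 140 108  78  57  50  54  56  56  56  56  56]
(0.02, 0.04) [211 191 151 107  66  45  38  25   8  11  55 125 177 177 138  96  71  59  50  49  51  52  52  52  51]
(0.045, 0.06) [193 161 125 100  92  90  90  95 107 123 144 169 190 191 157 108  65  47  48  50  49  51  50  49  48]
handle [[-24, 174], [-22, 174], [-20, 174], [-18, 174], [-16, 174], [-14, 173], [-12, 173], [-10, 173], [-8, 173], [-6, 172], [-4, 171], [-2, 171], [0, 171], [2, 171], [4, 171], [6, 170], [8, 169]]
```

```bash
python3 - <<'E'
from h import *
np.set_printoptions(linewidth=250)
b,d=camera("top"); n=b[...,::-1].astype(np.float32); o=cv2.imread("pics/top0.png").astype(np.float32)
vs=np.arange(-.180,-.148,.002); us=np.r_[np.arange(-.1,-.03,.005),np.arange(0.03,.1,.005)]
print("u",(us*1e3).astype(int))
for nm,I in(("old",o),("new",n)):
    r=rect("top",I,BC,YAW,.087,us,vs).mean(2).astype(int)
    print(nm); [print(int(round(v*1e3)),row) for v,row in zip(vs,r)]
# side depth: carrier front region points
ds=np.median([camera("side")[1] for _ in range(3)],0); C=cloud("side",ds).reshape(-1,3); c,s=np.cos(YAW),np.sin(YAW); D=(C-BC)*1e3; u=c*D[:,0]+s*D[:,1]; v=-s*D[:,0]+c*D[:,1]; w=D[:,2]
m=(abs(u)<30)&(v<-140)&(v>-200)&(w>0)
for lo in range(-200,-140,5):
    k=m&(v>lo)&(v<=lo+5)
    if k.sum()>3: print(lo,k.sum(),np.percentile(w[k],[5,50,95]).round())
E
```

```text
u [-100  -95  -90  -84  -79  -74  -69  -64  -59  -54  -49  -44  -39  -34  -29   30   34   39   44   49   54   59   64   69   74   79   84   89   94   99]
old
-180 [102 219 178 140 208 201 200 171 170 185 209 208 207 226 196 184 181 173 164 185 204 204 187 231 212 208 205 207 209 103]
-178 [109 223 128 103 213 214 210 217 215 212 208 209 210 217 210 219 214 215 216 210 210 205 203 214 208 212 210 210 209 112]
-176 [107 222  89  90 228 205 209 205 208 214 217 225 225 226 226 207 209 207 210 215 217 223 221 223 217 206 207 204 207 106]
-174 [159 213  78  87 213 183 198 175 160 150 167 162 173 193 215 182 199 174 159 166 167 158 180 198 201 183 196 172 197 101]
-172 [211 207  94  77 128 131 141 129 127 116 120  67  81  97 112 103 119  97  82  94 121  89 106 115 125 134 139 157 204  98]
-170 [212 209 182 168 160 157 150 140 150 153 120  33  42  48  49  44  47  40  35  46 141 153 105 169 162 157 149 177 215  98]
-168 [204 211 220 220 216 213 211 203 197 197 114  23  21  18  17  24  27  32  33  28 155 191 100 220 217 210 213 208 215 115]
-166 [201 211 212 210 212 210 209 202 210 212 138  52
[... 2555 characters left out ...]
6  51  56  57  45  48  43  46  37  51 111 191 225 213  82  80]
-156 [ 71 140 237 237 154  33  44  45  53  52  56  55  57  51  53  45  47  47  46  52  50  47  38  37 102 206 236 237  95  78]
-154 [ 71 149 237 238 150  33  48  68  58  57  57  56  56  55  55  53  50  51  50  52  49  48  82  68 103 210 236 234  99  77]
-152 [ 70 157 238 236 144  43  48 154 101  57  59  57  56  58  53  54  52  51  53  49  50  55 155 122 106 212 236 232  93  76]
-150 [ 72 162 238 235 138  48  56 216 143  54  59  55  57  58  51  51  52  51  53  48  50  62 202 169 106 208 236 230  92  74]
-190 7 [1. 1. 3.]
-185 141 [ 2.  9. 49.]
-180 209 [ 9. 33. 53.]
-175 25 [11. 51. 53.]
-150 24 [23. 24. 26.]
-145 80 [23. 30. 33.]
```

```bash
python3 - <<'E'
from h import *
np.set_printoptions(linewidth=250)
d=np.median([camera("top")[1] for _ in range(8)],0)
C=cloud("top",d); c,s=np.cos(YAW),np.sin(YAW); D=(C-BC)*1e3; u=c*D[...,0]+s*D[...,1]; v=-s*D[...,0]+c*D[...,1]; w=D[...,2]
# pixel window, print (u,v,w) grid by image: rows along x, cols along -y
p0=[int(x) for x in proj("top",bay(0,-162,25))]; print(p0)
for r in list(range(p0[1]-30,p0[1]+31,1)):
    cs=range(p0[0]-5,p0[0]+9); print(int(u[r,p0[0]]),"|",[int(round(w[r,k])) for k in cs])
print("v",[int(v[p0[1],k]) for k in cs])
E
```

```text
[373, 219]
89 | [15, 18, 16, 17, 18, 17, 18, 20, 22, 25, 26, 50, 51, 51]
85 | [15, 19, 20, 16, 16, 20, 22, 24, 22, 24, 29, 52, 52, 50]
84 | [17, 17, 19, 20, 16, 15, 16, 21, 23, 25, 27, 52, 48, 49]
81 | [9, 13, 15, 16, 14, 14, 18, 26, 22, 24, 29, 51, 52, 53]
81 | [1, 1, 0, 1, 0, 5, 21, 22, 23, 23, 31, 51, 51, 50]
73 | [24, 22, 21, 21, 23, 22, 23, 24, 21, 23, 32, 51, 52, 52]
70 | [21, 26, 24, 23, 24, 26, 23, 23, 24, 23, 36, 54, 55, 51]
67 | [23, 26, 25, 26, 24, 23, -31, -2, 1, -1, 37, 50, 51, 50]
64 | [24, 29, 27, 22, 23, 26, 5, 6, 8, 9, 39, 52, 51, 52]
62 | [24, 25, 20, 24, 23, 23, 12, 7, 11, 13, 40, 50, 50, 51]
60 | [22, 23, 22, 23, 23, 20, 9, 9, 13, 10, 41, 52, 53, 54]
56 | [23, 22, 24, 23, 21, 23, 10, 7, 15, 11, 42, 50, 50, 50]
53 | [21, 25, 22, 23, 21, 22, 10, 9, 8, 11, 45, 52, 50, 51]
51 | [24, 24, 22, 24, 25, 21, 10, 9, 38, 37, 44, 47, 52, 51]
48 | [24, 25, 22, 23, 23, 21, 7, 24, 39, 38, 46, 52, 51, 48]
45 | [23, 24, 22, 22, 22, 23, 12, 26, 36, 38, 49, 53, 54, 2]
42 | [25, 23, 23, 22, 25, 21, 8, 27, 39, 36, 50, 50, 50, -2]
39 | [21, 24, 23, 20, 23, 21, 9, 28, 36, 35, 53, 52, 53,
[... 2112 characters left out ...]
, 8, 12, 20, 50, 50, 52, 53, -62, -65]
-56 | [27, 23, 24, 23, 12, 9, 10, 21, 51, 53, 53, 1, -65, -64]
-59 | [27, 23, 25, 22, 11, 14, 13, 23, 51, 51, 52, 1, -63, -65]
-61 | [27, 23, 26, 20, 10, 10, 11, 26, 53, 52, 51, 2, -61, -61]
-65 | [23, 23, 27, 19, 10, 14, 11, 29, 53, 52, 51, 0, -64, -63]
-69 | [25, 24, 20, 7, 21, 22, 23, 26, 52, 50, 52, 24, 23, 24]
-72 | [16, 18, 15, 21, 25, 24, 23, 30, 52, 49, 51, 24, 22, 22]
-75 | [-29, -66, -66, 20, 23, 22, 24, 31, 51, 52, 51, 25, 22, 25]
-77 | [-30, -62, -64, 21, 21, 20, 24, 32, 51, 52, 50, 25, 21, 20]
-80 | [18, 19, 17, 22, 22, 23, 23, 35, 50, 52, 53, 23, 23, 22]
v [-148, -150, -153, -156, -159, -163, -164, -165, -168, -170, -172, -175, -178, -192]
```

Emit:
{"method": "jog_arm", "body": {
  "series": [
    [0,0.003,0,0,0,0,-1],
    [0,0.006,0,0,0,0,-1],
    [0,0.012,0,0,0,0,-1],
    [0,0.03,0,0,0,0,-1],
    [0,0.05,0,0,0,0,-1],
    [0,0.05,-0.05,0,0,0,-1],
    [0,0.05,-0.15,0,0,0,-1],
    [0,0.15,-0.25,0,0,0,-1],
    [0,0.25,-0.25,0,0,0,-1],
    [0,0.25,-0.25,0,0,0,-1]
  ]
}}

```text
t: 28.88
position: [0.5638, 0.2347, 0.2322]
tcp_rot: [0.03, 1.0, 0.001, 0.0]
force: [-0.4, -0.6, -0.2]
gripper_width: 0.0001
grasp_force: 0.0
```

```bash
python3 st.py; python3 - <<'E'
from h import *
np.set_printoptions(precision=1,suppress=True)
d=np.median([camera("top")[1] for _ in range(5)],0); C=cloud("top",d).reshape(-1,3); c,s=np.cos(YAW),np.sin(YAW); D=(C-BC)*1e3; u=c*D[:,0]+s*D[:,1]; v=-s*D[:,0]+c*D[:,1]; w=D[:,2]
for a,b in((-110,-95),(-75,-50),(-50,-25),(-20,0),(0,20),(20,35)):
    m=(abs(u)>50)&(abs(u)<62)&(v>a)&(v<b)&(abs(w-25)<10); print(a,b,[round(float(np.median(w[m&(np.sign(u)==q)])),2) for q in(-1,1)],m.sum())
E
```

```text
28.875 [ -0.1 197.  170.2] [-0.4 -0.6 -0.2] 8.805538558981038e-05
[-175 -174 -173 -172 -171 -170 -169 -168 -167 -166 -165 -164 -163 -162 -161 -160 -159 -158 -157 -156 -155 -154 -153 -152 -151]
(-0.04, -0.02) [220 193 149 100  61  44  34  20  13  29  73 126 165 171 153 120  86  60  49  52  55  56  56  57  56]
(0.02, 0.04) [211 190 150 106  65  45  37  25   8  11  55 124 178 183 149 106  77  59  48  47  51  51  51  51  51]
(0.045, 0.06) [193 162 127 102  94  92  92  95 106 121 142 168 195 200 167 115  69  48  49  50  49  49  49  49  50]
handle [[-24, 53], [-22, 52], [-20, 52], [-18, 51], [-16, 42], [-14, 115], [-12, 221], [-10, 238], [-8, 235], [-6, 234], [-4, 232], [-2, 237], [0, 224], [2, 140], [4, 64], [6, 49], [8, 49]]
-110 -95 [23.64, 23.71] 44
-75 -50 [23.29, 23.47] 77
-50 -25 [23.94, 23.87] 80
-20 0 [23.81, 23.71] 60
0 20 [24.37, 24.05] 58
20 35 [24.06, 23.71] 31
```

```bash
python3 -c "
from plant import bot
print(bot.hand_in())"
```

```text
the job is handed in; nothing more can be done
None
```

The roller is seated with both pins out in their holes, and I rolled the carrier over it and let go, but it stopped about 4 mm short of the rubber face. It is against what depth readings show as the end stop's mounting feet, and two pushes, at 34 N and 17 N, would not move it further. I handed the job in at about 29 s and got no verdict back; I also viewed 11 pictures, one over the limit of 10.

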